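Rebuild and load the revolving serving caddy

TASK

The revolving serving caddy has just been washed: lower the five-pocket caddy gently over the stand's spindle until it rests on the boss (do not let it drop down the spindle), slide the white spacer sleeve over the spindle onto the caddy's hub, and cap the spindle with the brass finial, fully down on the sleeve. Then move every serving tool that is in the drainer into the caddy, standing upright on the pocket floor with the handle up, one tool to a pocket. Leave the tagine, the salt box and the ramekin where they are.

Things in the scene. Friction and masses are not known exactly. Their poses are not given: they have to be found in the camera images.
- stand: Fixed steel stand of the caddy: a round base, 150 mm in diameter and 12 mm high, on it a flat boss 80 mm in diameter whose top is 20 mm above the ledge, and an upright spindle 14 mm in diameter in the middle, whose top (bevelled over the last 6 mm) is 168 mm above the ledge. Origin: centre of the underside, on the ledge; z up along the spindle.
- spindle_tip (a point): Centre of the spindle's top, 168 mm above the stand's origin.
- sleeve: Loose white plastic spacer sleeve, a plain ring 36 mm outside diameter, 18 mm bore, 22 mm high, 30 g, lying flat on the ledge. Origin: centre of its underside. It belongs on top of the seated caddy's hub, round the spindle, origin then 135 mm above the ledge.
- caddy: Loose five-pocket caddy, about 0.5 kg, standing on the ledge: an upright square wooden hub with a 18 mm bore right through it, and five aluminium pockets round it like a star, reaching 80 mm from the bore axis. Origin: centre of the underside, on the bore axis; z up. Seated on the boss its origin is 20 mm above the ledge and it turns freely.
- hub_top (a point): Centre of the hub's top, 115 mm above the caddy's origin. The hub is 28 mm by 28 mm (faces along the caddy's x and y) and stands 37 mm clear above the pocket rims: the place to take the caddy.
- pocket0 (a point): Centre of the floor of pocket 0, 50.5 mm from the bore axis along the caddy's x, 4 mm above its underside. Pockets 1 to 4 follow every 72 degrees anticlockwise. Each is 54 mm long radially and 20 mm across inside, with 2.5 mm walls, 74 mm deep; so a tool goes in with the width of its head pointing at the hub.
- finial: Loose brass finial, a round cap 38 mm in diameter, 30 mm high (sides upright to 26 mm, then a low dome), 90 g, standing mouth down on the ledge; blind bore 18 mm wide, 19 mm deep from below. Origin: centre of its underside. The spindle stands 11 mm above the seated sleeve; fully down, the finial's underside rests on the sleeve, 157 mm above the ledge.
- drainer: Fixed drainer rack, 72 mm (x) by 240 mm (y), 69 mm high: two steel decks over a floor at 6 mm, with five slots in a row along its y, 44 mm apart, the middle one at the origin, each 50 mm (x) by 13 mm (y). Origin: centre of the underside, on the ledge. The tools stand in the slots on the floor, the head's width along the rack's x.
- skimmer: Perforated steel spoon with a black handle end, 200 mm long, 90 g, standing handle up in a drainer slot; may be absent. Origin: centre of the lower end of its head; z up along the handle, whose end is at z = 200 mm. The head, an oblong perforated bowl, spans z = 0 to 72 mm, 44 mm wide (x), 9 mm thick (y); above it the straight handle is 14 mm (x) by 12 mm (y).
- spatula: Beech spatula with a red handle end, 200 mm long, 55 g, standing handle up in a drainer slot; may be absent. Origin: centre of the lower end of its head; z up along the handle, whose end is at z = 200 mm. The head, a plain blade, spans z = 0 to 72 mm, 44 mm wide (x), 9 mm thick (y); above it the straight handle is 14 mm (x) by 12 mm (y).
- spoon: Darker wooden spoon with a blue handle end, 200 mm long, 55 g, standing handle up in a drainer slot; may be absent. Origin: centre of the lower end of its head; z up along the handle, whose end is at z = 200 mm. The head, an oblong flat bowl, spans z = 0 to 72 mm, 44 mm wide (x), 9 mm thick (y); above it the straight handle is 14 mm (x) by 12 mm (y).
- turner: Beech slotted turner with a green handle end, 200 mm long, 55 g, standing handle up in a drainer slot; may be absent. Origin: centre of the lower end of its head; z up along the handle, whose end is at z = 200 mm. The head, a blade with three dark slots, spans z = 0 to 72 mm, 44 mm wide (x), 9 mm thick (y); above it the straight handle is 14 mm (x) by 12 mm (y).
- fork: Steel three-tined serving fork with a brown wooden handle end, 200 mm long, 85 g, standing handle up in a drainer slot; may be absent. Origin: centre of the lower end of its head; z up along the handle, whose end is at z = 200 mm. The head, three tines, spans z = 0 to 72 mm, 44 mm wide (x), 9 mm thick (y); above it the straight handle is 14 mm (x) by 12 mm (y).
- tagine: Clay tagine with conical lid and steel lid ring, 182 mm in diameter, 199 mm high, loose, to be left alone. Origin: centre of the underside.
- saltbox: White plastic salt box with blue flap, 90 mm (x) by 120 mm (y), about 120 mm high, loose, to be left alone. Origin: centre of the underside.
- ramekin: White ceramic ramekin, 80 mm in diameter, 45 mm high, loose, to be left alone. Origin: centre of the underside.

How it is judged:
By the outcome, as a careful person would: the job done as asked, in the order asked, and still so for the second after the job is handed in, with the robot touching nothing.
Of skimmer, spatula, spoon, turner, fork only 3 to 5 are there at a start; the rules pass over those that are not, and their reading is None.
At some moment in a run one of sleeve, finial may be knocked a few centimetres aside while the robot is not near it.
It also fails if it takes over 210 s, if anything falls off the work surface, if the arm or the gripper's body presses on something with over 40 N, if the wrist force passes 120 N, or if a joint passes its speed limit or range.

ROBOT

A 7-joint arm with a two-finger parallel gripper is mounted at the origin on the work surface. World frame = base frame: x ahead of the robot, y to its left, z up, the work surface at z = 0. Lengths are in m, angles in rad, forces in N, time in s.
With the tool pointing down it reaches from about 0.4 to 0.85 m from the base axis. Payload 10.4 kg.
Tool frame: the origin (TCP) lies at the centre of the arm's flange, where the gripper is bolted on; the fingertips stand 173 mm ahead of it and the grasp point (between the pads) lies 155 mm ahead of it; z points along the fingers, y is the line along which they close (so a half turn about z gives the same grasp; the last joint's range is limited). The gripper opens to 85 mm and grips with 20 to 120 N. Pads are 22 mm wide; open, the fingers measure 114 mm over their backs; the gripper's body (76 mm by 85 mm) begins 54 mm behind the grasp point. The pads swing forward as they close: fully open they stand 13 mm farther back than shut.
Start: joints at [1.247, 0.332, -0.065, 1.46, 0.022, 1.35, -0.088], TCP at [0.185, -0.597, 0.405] pointing down, gripper open.
Joint ranges: [-2.6, 2.6], [-0.5, 2.12], [-1.47, 1.34], [0.16, 2.42], [-1.27, 4.41], [0.06, 2.06], [-2.6, 2.6]. Speed limits (rad/s): [2.22, 2.22, 2.79, 2.79, 3.14, 3.14, 3.14].

INTERFACE

Orientations are given as a unit quaternion [x, y, z, w].
In Python, from workcell import manip, viewer, finder gives the robot as it stands.
- The arm moves only by the tool arm_command, never from a script. Its argument "plan" is a list of rows, each an object with "dp": the shift along the tool's x, y, z in mm, a list of three; "spin": the turn about the tool's z in rad. A call has 1 to 5 rows; each row shifts and turns the commanded pose from where the row before left it, along the tool's axes as they then stand; what a row does not reach is not made up. A row lasts 1/10 s, in which the tool goes at most 50 mm and 8.59 degrees, less where a joint would pass 70% of its speed; a pose out of reach is approached as far as the arm can. A call is refused whole if a number of a shift passes 50 or a number of a turn 0.15, either way. A call with a gripper value outside its range is refused whole. "grip" is the closure, from -1 (fully open) to 1 (shut), set as the call begins (left out, the last holds). The fingers move at their own pace and stop on an object; "newtons" is the grip in N (left out, the last holds). Time passes only in rows, so rows that do not move let the fingers close. It gives the time, the measured TCP pose, the force, the opening and the grip force at its end, in the units of the state.
- manip.get_obs(): the state, without advancing time (a new reading comes with each control period).
- viewer.camera(name): name is "side" or "top"; returns the picture (420x560x3 uint8, blue, green, red); there is no depth.
- viewer.camera_params(name): a dict with "vertical_fov" (degrees; the focal length in pixels is half the picture's height over the tangent of half this angle, whatever the lens; pixels are square), "cx", "cy" (the principal point, pixels), "R" (3x3) and "t" (3): a world point X has camera coordinates R X + t. Camera axes: x right, y down, z forward; pixel columns grow to the right and rows downward; lengths in m; the calibration is good to about 2 mm. A picture is of the moment at which its call begins. camera_params takes no time and is no camera call.
- manip.hand_in(): hands the job in; it is judged then, once.
Trained networks look in the newest picture that a camera, given by its name, has taken for a name from the list of things; names that differ only in an ending like _2 or _b are one class to them, and where a whole thing is asked for, a point or a joint stands for the part that bears it (a point fixed in the world has none). Each returns a list of dicts, best first, with "score" (0 to 1); they miss things now and then, are a little off and sometimes report something else, mostly with a low value. They report only what shows in the picture. A call takes as long as a camera call.
- finder.find_in(camera, thing): "position" ([x, y, z] in m, in world coordinates, good to about 4 mm: the middle of the surface that is visible of it).
The state is a dict: "clock": time; "joint_pos": joint angles; "joint_velocities": joint speeds; "tau": joint torques, N m; "position": TCP position; "ee_rot": TCP orientation; "ft_force": force on the tool from outside, world axes, zero at the start; "torque": the same for the moment, N m; "grip_width": opening from 0.0 (shut) to 1.0 (fully open); "grasp_force": force on a finger pad.
Only numpy, scipy, OpenCV 4.12 (cv2) and the standard library are available. Lean on these libraries where they do the work, as an engineer would, in place of code of your own. Each camera call takes 0.05 s, during which the arm holds its last target. There are 200 camera calls.

## Working session

There is one attempt and no reset: what is moved stays moved. The work goes in short steps, Python scripts to look and compute and a tool call to move; the robot and the scene stay as the last step left them, time stands still between calls to the robot, and variables do not carry over. Pictures are saved under pics/ and viewed, at most 14 in all, crops included, and the job is handed in when it is done.

Besides the shell and the picture viewer there is one more tool, called as name(argument=value, ...), one argument or row to a line, values as JSON. arm_command: Moves the arm, as the interface text tells. Its arguments: {"type":"object","properties":{"plan":{"type":"array","items":{"type":"object","properties":{"dp":{"type":"array","items":{"type":"number"}},"spin":{"type":"number"}}}},"grip":{"type":"number"},"newtons":{"type":"number"}},"required":["plan"]}

```bash
ls; mkdir -p pics
cat > h.py <<'E'
import numpy as np, cv2
from workcell import manip, viewer, finder
def cam(n):
    p=viewer.camera_params(n); f=210/np.tan(np.radians(p["vertical_fov"])/2)
    return f,p["cx"],p["cy"],np.array(p["R"]),np.array(p["t"])
def proj(n,X):
    f,cx,cy,R,t=cam(n); c=np.atleast_2d(X)@R.T+t
    return np.c_[f*c[:,0]/c[:,2]+cx,f*c[:,1]/c[:,2]+cy]
def ray(n,u,v):
    f,cx,cy,R,t=cam(n); return -R.T@t, R.T@np.array([(u-cx)/f,(v-cy)/f,1])
def atz(n,u,v,z):
    o,d=ray(n,u,v); return o+d*(z-o[2])/d[2]
def tri(a,b):
    o1,d1=ray(*a);o2,d2=ray(*b)
    s=np.linalg.lstsq(np.c_[d1,-d2],o2-o1,rcond=None)[0]
    p,q=o1+s[0]*d1,o2+s[1]*d2; return (p+q)/2,np.linalg.norm(p-q)
E
python3 - <<'E'
from h import *
for n in("top","side"):
    cv2.imwrite(f"pics/{n}0.png",viewer.camera(n)); f,cx,cy,R,t=cam(n); print(n,f,cx,cy,(-R.T@t).round(3),R.round(2).tolist())
    for th in "stand spindle_tip sleeve caddy hub_top pocket0 finial drainer skimmer spatula spoon turner fork".split():
        print(th,[(np.round(d["position"],3).tolist(),round(d["score"],2)) for d in finder.find_in(n,th)[:2]])
o=manip.get_obs();print({k:np.round(v,3).tolist() for k,v in o.items()})
E
```

```text
pics
top 393.3612152723794 271.42344767441193 206.24807716497617 [0.449 0.008 1.13 ] [[0.01, -1.0, -0.01], [-0.99, -0.0, -0.15], [0.15, 0.01, -0.99]]
stand [([0.618, -0.062, 0.01], 0.87), ([0.512, -0.367, 0.055], 0.65)]
spindle_tip [([0.616, -0.06, 0.011], 0.77)]
sleeve [([0.398, 0.295, 0.009], 0.64), ([0.462, 0.048, 0.023], 0.56)]
caddy [([0.507, -0.366, 0.056], 0.77)]
hub_top [([0.503, -0.366, 0.053], 0.77)]
pocket0 [([0.507, -0.364, 0.056], 0.93), ([0.617, -0.059, 0.013], 0.22)]
finial [([0.45, -0.134, 0.03], 0.58), ([0.398, 0.296, 0.008], 0.55)]
drainer [([0.571, 0.27, 0.066], 0.69)]
skimmer [([0.588, 0.236, 0.14], 0.63), ([0.584, 0.281, 0.126], 0.6)]
spatula [([0.586, 0.283, 0.129], 0.66)]
spoon [([0.569, 0.374, 0.142], 0.64)]
turner [([0.575, 0.331, 0.134], 0.72), ([0.586, 0.238, 0.141], 0.31)]
fork [([0.511, -0.365, 0.054], 0.62), ([0.599, 0.197, 0.132], 0.44)]
side 419.6484583697279 286.1012736827699 209.46300655896223 [ 0.363 -0.548  0.853] [[0.93, -0.37, -0.0], [-0.29, -0.72, -0.64], [0.23, 0.59, -0.77]]
stand [([0.618, -0.072, 0.014], 0.85)]
spindle_tip [([0.616, -0.072, 0
[... 192 characters left out ...]
44, 0.027], 0.58)]
drainer [([0.575, 0.233, 0.067], 0.63), ([0.614, -0.07, 0.013], 0.39)]
skimmer [([0.593, 0.238, 0.144], 0.67)]
spatula [([0.583, 0.282, 0.135], 0.64)]
spoon [([0.574, 0.372, 0.139], 0.82), ([0.582, 0.321, 0.141], 0.53)]
turner [([0.58, 0.324, 0.139], 0.58)]
fork [([0.598, 0.2, 0.127], 0.81)]
{'clock': 1.4, 'joint_pos': [1.247, 0.332, -0.065, 1.46, 0.022, 1.35, -0.089], 'joint_velocities': [-0.002, -0.0, -0.0, 0.0, -0.002, -0.001, -0.001], 'tau': [0.0, -62.522, 0.049, -39.183, 0.016, 0.002, -0.0], 'position': [0.185, -0.597, 0.405], 'ee_rot': [0.989, 0.15, 0.0, 0.0], 'ft_force': [-0.675, 0.494, -0.668], 'torque': [-0.029, -0.0, 0.025], 'grasp_force': 0.0, 'grip_width': 1.0}
```

View pics/top0.png

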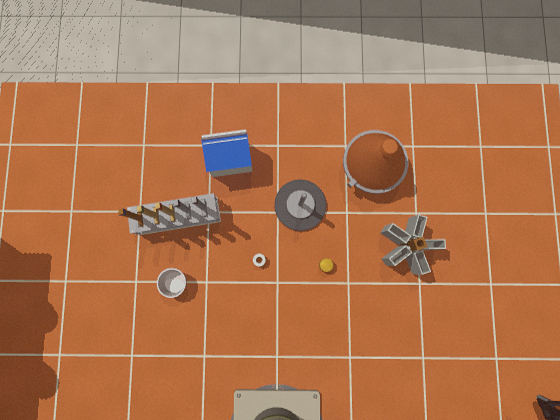

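View pics/side0.png

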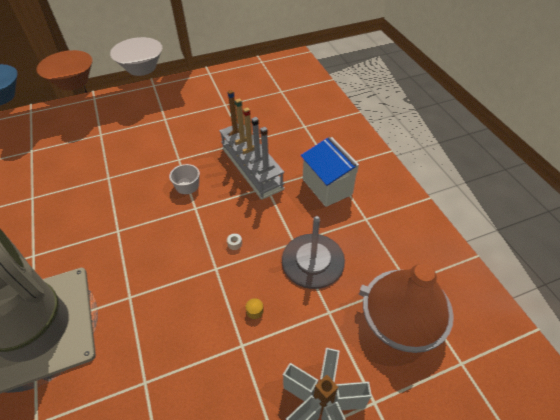

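The top view shows the caddy at about (418,245), stand (301,205), finial (326,266), sleeve (259,260), ramekin (172,284) and the drainer (173,213) with five tools. Next I'll enlarge the parts that matter.

```bash
cat >> h.py <<'E'
def crops(out,items,s=6,w=66,h=50):
    t=[]
    for im,u,v in items:
        c=im[v-h//2:v+h//2,u-w//2:u+w//2]; c=cv2.resize(c,None,fx=s,fy=s,interpolation=cv2.INTER_CUBIC)
        for i in range(0,w,10): cv2.putText(c,str(u-w//2+i),(i*s,8),0,.3,(255,255,255)); cv2.line(c,(i*s,10),(i*s,14),(255,255,255))
        for i in range(0,h,10): cv2.putText(c,str(v-h//2+i),(0,i*s+4),0,.3,(255,255,255))
        t.append(c)
    cv2.imwrite(out,np.vstack([np.hstack(t[i:i+2]) for i in range(0,len(t),2)]))
E
python3 - <<'E'
from h import *
T=cv2.imread("pics/top0.png");S=cv2.imread("pics/side0.png")
crops("pics/c1.png",[(T,414,245),(S,327,387),(T,301,205),(S,315,250)])
E
```

```text
(no output)
```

View pics/c1.png

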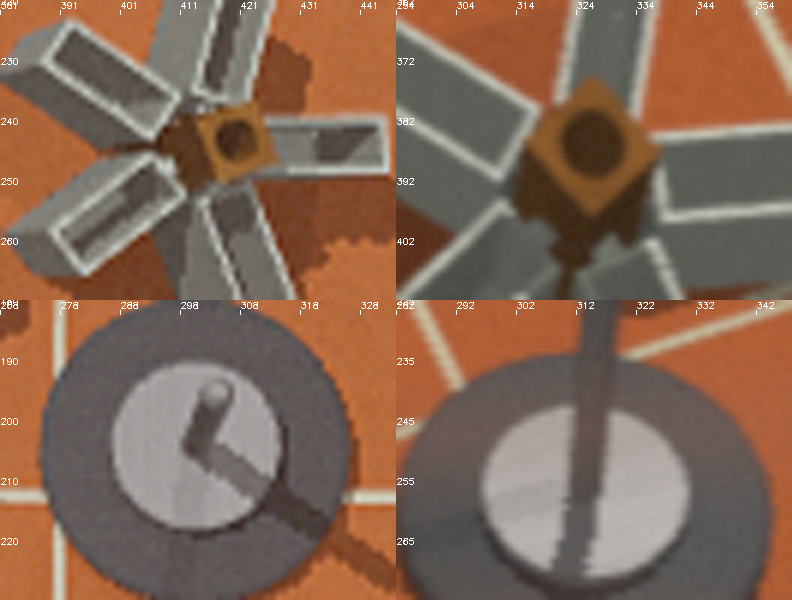

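The crops show these centres:

| Feature | Top view | Side view |
|---|---|---|
| Hub bore | (420,243) | (326.6,385.8) |
| Boss | (300.4,203.8) | (313.2,256.6) |
| Spindle tip | (303.4,194.6) | – |

The hub faces are tilted about 17.6° in the top image.

```bash
cat >> h.py <<'E'
from scipy.optimize import least_squares
def hub(p,z): # hub corners for pose x,y,theta
    a=p[2]+np.pi/4+np.arange(4)*np.pi/2; r=.014*2**.5
    return np.c_[p[0]+r*np.cos(a),p[1]+r*np.sin(a),np.full(4,z)]
def match(P,Q): return (P[:,None]-Q[None])[np.arange(len(P)),np.linalg.norm(P[:,None]-Q[None],axis=2).argmin(1)]
def mv(dw,yaw=None):
    """world shift (m) -> tool mm at yaw"""
    c,s=np.cos(yaw),np.sin(yaw); return np.round([1e3*(dw[0]*c+dw[1]*s),1e3*(dw[0]*s-dw[1]*c),-1e3*dw[2]],1)
def yaw(o): q=o["ee_rot"]; return 2*np.arctan2(q[1],q[0])
E
python3 - <<'E'
from h import *
T=cv2.imread("pics/top0.png");S=cv2.imread("pics/side0.png")
ct=np.array([[197,118],[260,98],[282,162],[218,183]])/6+[380.6,219.6]
cs=np.array([[196,77],[264,151],[196,217],[128,143]])/6+[293.6,361.6]
print("hub tri",tri(("top",*ct.mean(0)),("side",*cs.mean(0))))
for n,c in(("top",ct),("side",cs)):
    r=least_squares(lambda p:match(c,proj(n,hub(p,.115))).ravel(),[.51,-.37,-.3]);print(n,r.x,r.cost)
r=least_squares(lambda p:np.r_[match(ct,proj("top",hub(p,p[3]))).ravel(),match(cs,proj("side",hub(p,p[3]))).ravel()],[.51,-.37,-.3,.115]);print(r.x,r.cost)
b=tri(("top",300.3,203.8),("side",313.2,256.6));print("boss",b, atz("top",300.3,203.8,.02),atz("side",313.2,256.6,.02)); print("tip",atz("top",303.4,194.6,.168))
for k in range(5):
    a=r.x[2]+k*2*np.pi/5; print(k,proj("top",[r.x[0]+.0505*np.cos(a),r.x[1]+.0505*np.sin(a),.078]).round(0))
crops("pics/c2.png",[(T,190,212),(S,252,140),(T,259,260),(S,254,310)])
# colour blobs
for n,I in(("top",T),("side",S)):
    H=cv2.cvtColor(I,cv2.COLOR_BGR2HSV); m=cv2.inRange(H,(18,150,90),(32,255,255)); k,l,st,c=cv2.connectedComponentsWithStats(m)
    print(n,"brass",[(st[i].tolist(),c[i].round(1)) for i in range(1,k) if st[i][4]>40])
E
```

```text
hub tri (array([ 0.50653433, -0.36661597,  0.11380002]), np.float64(0.0007777490195149074))
top [ 0.50687107 -0.36627371  0.29520205] 0.1255574410875065
side [ 0.50598775 -0.3666597   0.34607658] 0.39874607911724896
[ 0.50641943 -0.36646527  0.33028819  0.11394616] 0.8475454116775855
boss (array([ 0.62201334, -0.06489825,  0.01794283]), np.float64(0.000393256825361234)) [ 0.62188584 -0.06481005  0.02      ] [ 0.62117732 -0.06606316  0.02      ]
tip [ 0.62192852 -0.06287644  0.168     ]
0 [[408. 226.]]
1 [[396. 244.]]
2 [[411. 262.]]
3 [[432. 255.]]
4 [[430. 233.]]
top brass [([319, 258, 14, 14, 152], array([325.8, 264.5]))]
side brass [([246, 299, 17, 20, 273], array([254., 308.]))]
```

View pics/c2.png

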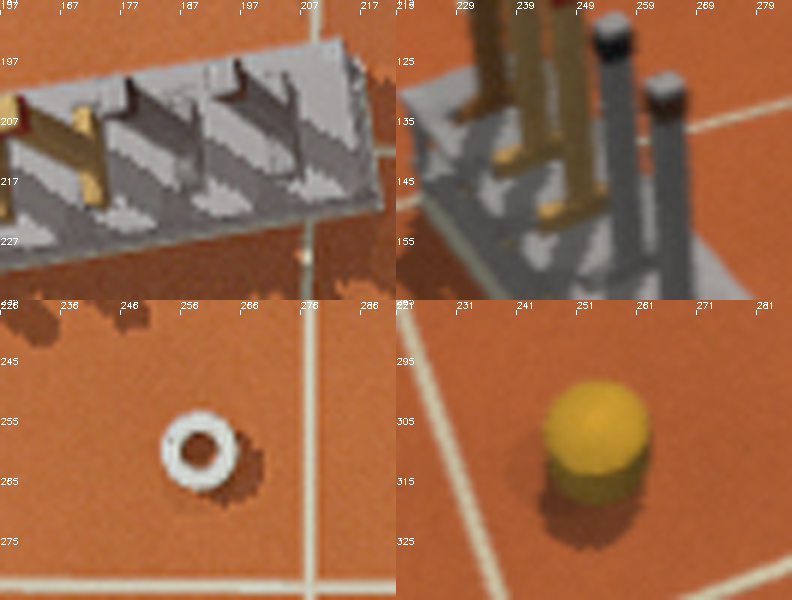

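The caddy is at about (0.5065,-0.3665), with hub faces at about 0.31 rad, which matches the current tool yaw. All five tools are present. I'll move over the hub.

arm_command(
  plan=[
    {"dp":[37.5,-12.5,0]},
    {"dp":[37.5,-12.5,0]},
    {"dp":[37.5,-12.5,0]},
    {"dp":[37.5,-12.5,0]},
    {"dp":[37.5,-12.5,0]},
  ],
  grip=-1,
)

```text
invalid input at $.plan[0]: expected keys dp, spin
```

arm_command(
  plan=[
    {"dp":[37.5,-12.5,0]},
    {"dp":[37.5,-12.5,0]},
    {"dp":[37.5,-12.5,0]},
    {"dp":[37.5,-12.5,0]},
    {"dp":[37.5,-12.5,0]},
  ],
)

```text
invalid input at $.plan[0]: expected keys dp, spin
```

arm_command(
  plan=[
    {"dp":[0,0,0]},
    {"dp":[0,0,0]},
  ],
)

```text
invalid input at $.plan[0]: expected keys dp, spin
```

arm_command(
  plan=[
    {"dp":[37.5,-12.5,0],"spin":0},
    {"dp":[37.5,-12.5,0],"spin":0},
    {"dp":[37.5,-12.5,0],"spin":0},
    {"dp":[37.5,-12.5,0],"spin":0},
    {"dp":[37.5,-12.5,0],"spin":0},
  ],
  grip=-1,
)

```text
clock: 1.9
position: [0.3469, -0.4806, 0.4049]
ee_rot: [0.989, 0.15, 0.0, 0.0]
ft_force: [0.8, -0.9, 0.3]
grip_width: 0.997
grasp_force: 0.0
```

arm_command(
  plan=[
    {"dp":[37.5,-12.5,0],"spin":0},
    {"dp":[37.5,-12.5,0],"spin":0},
    {"dp":[37.5,-12.5,0],"spin":0},
    {"dp":[37.5,-12.5,0],"spin":0},
    {"dp":[37.5,-12.5,0],"spin":0},
  ],
)

```text
clock: 2.4
position: [0.5074, -0.3654, 0.4049]
ee_rot: [0.989, 0.15, 0.0, 0.0]
ft_force: [1.1, -1.1, 0.7]
grip_width: 0.999
grasp_force: 0.0
```

arm_command(
  plan=[
    {"dp":[0,0,0],"spin":0},
    {"dp":[0,0,0],"spin":0},
  ],
)

```text
clock: 2.6
position: [0.507, -0.3657, 0.4045]
ee_rot: [0.989, 0.151, -0.0, -0.0]
ft_force: [-1.5, -0.4, -1.0]
grip_width: 0.999
grasp_force: 0.0
```

arm_command(
  plan=[
    {"dp":[0,0,40],"spin":0},
    {"dp":[0,0.8,40],"spin":0},
    {"dp":[0,0,40],"spin":0},
    {"dp":[0,0,26.5],"spin":0},
    {"dp":[0,0,0],"spin":0},
  ],
)

```text
clock: 3.1
position: [0.5041, -0.3679, 0.2542]
ee_rot: [0.989, 0.149, -0.003, -0.002]
ft_force: [-0.5, 0.9, 0.5]
grip_width: 0.998
grasp_force: 0.0
```

arm_command(
  plan=[
    {"dp":[0,0,0],"spin":0},
    {"dp":[0,0,0],"spin":0},
    {"dp":[0,0,0],"spin":0},
    {"dp":[0,0,0],"spin":0},
    {"dp":[0,0,0],"spin":0},
  ],
  grip=1,
  newtons=50,
)

```text
clock: 3.6
position: [0.5068, -0.3672, 0.2595]
ee_rot: [0.989, 0.15, 0.001, 0.001]
ft_force: [-2.2, 2.9, 6.3]
grip_width: 0.322
grasp_force: 54.5
```

arm_command(
  plan=[
    {"dp":[0,0,0],"spin":0},
    {"dp":[0,0,0],"spin":0},
    {"dp":[0,0,0],"spin":0},
    {"dp":[0,0,0],"spin":0},
    {"dp":[0,0,0],"spin":0},
  ],
)

```text
clock: 4.1
position: [0.5069, -0.3672, 0.2595]
ee_rot: [0.989, 0.15, 0.001, 0.0]
ft_force: [-2.6, 2.7, 7.3]
grip_width: 0.32
grasp_force: 54.5
```

arm_command(
  plan=[
    {"dp":[0,0,-20],"spin":0},
    {"dp":[0,0,-45],"spin":0},
    {"dp":[0,0,-50],"spin":0},
    {"dp":[0,0,-50],"spin":0},
    {"dp":[0,0,-40],"spin":0},
  ],
  newtons=70,
)

```text
clock: 4.6
position: [0.5062, -0.3669, 0.4659]
ee_rot: [0.989, 0.15, 0.0, 0.0]
ft_force: [1.1, -0.9, -5.4]
grip_width: 0.316
grasp_force: 70.5
```

arm_command(
  plan=[
    {"dp":[0,0,0],"spin":0},
    {"dp":[0,0,0],"spin":0},
    {"dp":[0,0,0],"spin":0},
  ],
)

```text
clock: 4.9
position: [0.5062, -0.3671, 0.4605]
ee_rot: [0.989, 0.15, -0.002, -0.001]
ft_force: [-0.3, -0.2, -6.9]
grip_width: 0.32
grasp_force: 70.4
```

Run:
```python
from h import *
o=manip.get_obs();y=yaw(o);p=o["position"];print(p,y,mv(np.array([.6218,-.065,p[2]])-p,y),o["ft_force"])
```

```text
[ 0.50622699 -0.36714357  0.4604982 ] 0.30084315430145453 [ 199.9 -254.3   -0. ] [-0.33509472 -0.23398854 -6.91276383]
```

arm_command(
  plan=[
    {"dp":[20,-25.4,-1],"spin":0},
    {"dp":[20,-25.4,-1],"spin":0},
    {"dp":[20,-25.4,0],"spin":0},
    {"dp":[20,-25.4,0],"spin":0},
    {"dp":[20,-25.4,0],"spin":0},
  ],
)

```text
clock: 5.4
position: [0.5645, -0.2151, 0.4627]
ee_rot: [0.989, 0.15, -0.002, -0.001]
ft_force: [0.3, -0.1, -5.5]
grip_width: 0.317
grasp_force: 70.5
```

arm_command(
  plan=[
    {"dp":[20,-25.4,0],"spin":0},
    {"dp":[20,-25.4,0],"spin":0},
    {"dp":[20,-25.4,0],"spin":0},
    {"dp":[20,-25.4,0],"spin":0},
    {"dp":[20,-25.4,0],"spin":0},
  ],
)

```text
clock: 5.9
position: [0.6224, -0.0643, 0.4626]
ee_rot: [0.989, 0.15, -0.002, -0.0]
ft_force: [0.2, 0.7, -6.0]
grip_width: 0.319
grasp_force: 70.5
```

arm_command(
  plan=[
    {"dp":[0,0,0],"spin":0},
    {"dp":[0,0,0],"spin":0},
    {"dp":[0,0,0],"spin":0},
  ],
)

```text
clock: 6.2
position: [0.6221, -0.0665, 0.4637]
ee_rot: [0.989, 0.149, -0.001, 0.0]
ft_force: [0.6, -0.1, -6.0]
grip_width: 0.313
grasp_force: 70.7
```

Run:
```python
from h import *
o=manip.get_obs();print(o["position"],yaw(o),o["ft_force"])
T=viewer.camera("top");S=viewer.camera("side");cv2.imwrite("pics/top1.png",T);cv2.imwrite("pics/side1.png",S)
a=proj("top",[.622,-.065,.19])[0].astype(int);b=proj("side",[.622,-.065,.18])[0].astype(int);print(a,b)
crops("pics/c3.png",[(T,*a),(S,*b)],s=6,w=66,h=90)
```

```text
[ 0.62211567 -0.06645617  0.4636704 ] 0.2995987320169902 [ 0.57599933 -0.10487876 -6.03417708]
[304 192] [316 213]
```

View pics/c3.png

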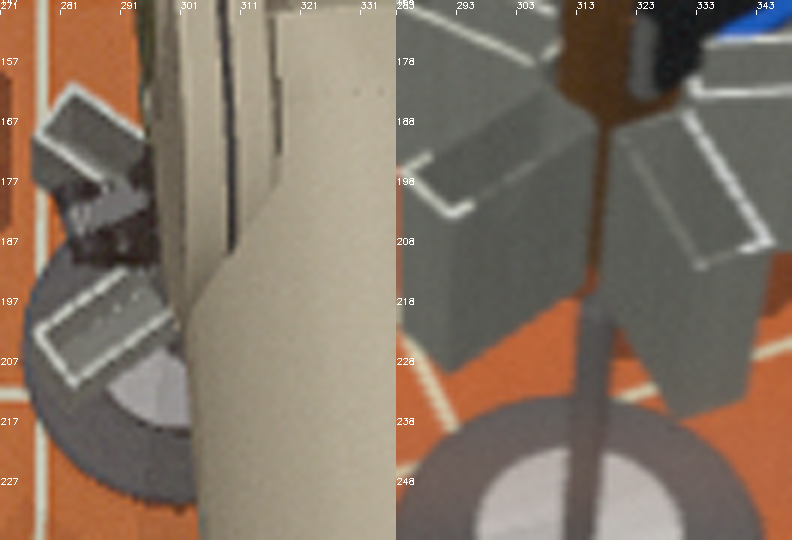

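The side view shows the spindle directly under the hub bore, with its tip at about (316,217). The offsets agree within about 1 mm, so I'll descend carefully and watch the force.

arm_command(
  plan=[
    {"dp":[0,0,12],"spin":0},
    {"dp":[0,0,12],"spin":0},
    {"dp":[0,0,6],"spin":0},
    {"dp":[0,0,0],"spin":0},
  ],
)

```text
clock: 6.7
position: [0.622, -0.0656, 0.4334]
ee_rot: [0.989, 0.15, -0.001, -0.0]
ft_force: [-0.0, -0.2, -5.3]
grip_width: 0.31
grasp_force: 70.5
```

arm_command(
  plan=[
    {"dp":[0,0,3],"spin":0},
    {"dp":[0,0,3],"spin":0},
    {"dp":[0,0,3],"spin":0},
    {"dp":[0,0,0],"spin":0},
  ],
)

```text
clock: 7.1
position: [0.6223, -0.0654, 0.4258]
ee_rot: [0.989, 0.15, -0.0, 0.0]
ft_force: [-0.4, 0.1, -5.8]
grip_width: 0.314
grasp_force: 70.6
```

arm_command(
  plan=[
    {"dp":[0,0,3],"spin":0},
    {"dp":[0,0,3],"spin":0},
    {"dp":[0,0,0],"spin":0},
  ],
)

```text
clock: 7.4
position: [0.6222, -0.0654, 0.4196]
ee_rot: [0.989, 0.15, -0.0, -0.0]
ft_force: [-0.5, -0.2, -5.7]
grip_width: 0.315
grasp_force: 70.6
```

arm_command(
  plan=[
    {"dp":[0,0,8],"spin":0},
    {"dp":[0,0,10],"spin":0},
    {"dp":[0,0,12],"spin":0},
    {"dp":[0,0,12],"spin":0},
    {"dp":[0,0,8],"spin":0},
  ],
)

```text
clock: 7.9
position: [0.622, -0.0654, 0.3683]
ee_rot: [0.989, 0.15, -0.001, -0.0]
ft_force: [-0.2, 0.4, -5.9]
grip_width: 0.315
grasp_force: 70.6
```

arm_command(
  plan=[
    {"dp":[0,0,10],"spin":0},
    {"dp":[0,0,12],"spin":0},
    {"dp":[0,0,12],"spin":0},
    {"dp":[0,0,12],"spin":0},
    {"dp":[0,0,8],"spin":0},
  ],
)

```text
clock: 8.4
position: [0.6221, -0.0654, 0.3147]
ee_rot: [0.989, 0.15, -0.001, -0.0]
ft_force: [0.5, 0.5, -5.8]
grip_width: 0.321
grasp_force: 70.6
```

arm_command(
  plan=[
    {"dp":[0,0,10],"spin":0},
    {"dp":[0,0,10],"spin":0},
    {"dp":[0,0,6],"spin":0},
    {"dp":[0,0,4],"spin":0},
    {"dp":[0,0,0],"spin":0},
  ],
)

```text
clock: 8.9
position: [0.6222, -0.0654, 0.2857]
ee_rot: [0.989, 0.15, -0.0, -0.0]
ft_force: [0.7, 0.1, -6.2]
grip_width: 0.318
grasp_force: 70.6
```

arm_command(
  plan=[
    {"dp":[0,0,2],"spin":0},
    {"dp":[0,0,2],"spin":0},
    {"dp":[0,0,0],"spin":0},
  ],
)

```text
clock: 9.2
position: [0.6223, -0.0654, 0.2821]
ee_rot: [0.989, 0.15, 0.0, 0.0]
ft_force: [0.3, -0.4, -6.8]
grip_width: 0.313
grasp_force: 70.6
```

arm_command(
  plan=[
    {"dp":[0,0,1],"spin":0},
    {"dp":[0,0,1],"spin":0},
    {"dp":[0,0,0],"spin":0},
    {"dp":[0,0,0],"spin":0},
  ],
)

```text
clock: 9.6
position: [0.6223, -0.0654, 0.2802]
ee_rot: [0.989, 0.15, -0.0, 0.0]
ft_force: [-0.3, -0.0, -5.5]
grip_width: 0.319
grasp_force: 70.6
```

arm_command(
  plan=[
    {"dp":[0,0,0.7],"spin":0},
    {"dp":[0,0,0],"spin":0},
    {"dp":[0,0,0],"spin":0},
  ],
)

```text
clock: 9.9
position: [0.6224, -0.0653, 0.2797]
ee_rot: [0.989, 0.15, 0.0, 0.0]
ft_force: [-0.5, -0.3, -3.7]
grip_width: 0.316
grasp_force: 70.8
```

arm_command(
  plan=[
    {"dp":[0,0,0.6],"spin":0},
    {"dp":[0,0,0.4],"spin":0},
    {"dp":[0,0,0],"spin":0},
    {"dp":[0,0,0],"spin":0},
  ],
)

```text
clock: 10.3
position: [0.6224, -0.0653, 0.2797]
ee_rot: [0.989, 0.15, 0.0, 0.0]
ft_force: [-4.5, 1.4, 6.0]
grip_width: 0.316
grasp_force: 72.2
```

arm_command(
  plan=[
    {"dp":[0,0,0],"spin":0},
    {"dp":[0,0,0],"spin":0},
    {"dp":[0,0,0],"spin":0},
    {"dp":[0,0,0],"spin":0},
    {"dp":[0,0,0],"spin":0},
  ],
  grip=-1,
)

```text
clock: 10.8
position: [0.6224, -0.0654, 0.2785]
ee_rot: [0.989, 0.15, 0.0, 0.0]
ft_force: [-0.3, 0.5, 0.0]
grip_width: 1.003
grasp_force: 0.0
```

arm_command(
  plan=[
    {"dp":[0,0,-20],"spin":0},
    {"dp":[0,0,-50],"spin":0},
    {"dp":[0,0,-50],"spin":0},
    {"dp":[0,0,-40],"spin":0},
    {"dp":[0,0,0],"spin":0},
  ],
)

```text
clock: 11.3
position: [0.623, -0.065, 0.4453]
ee_rot: [0.989, 0.15, 0.005, 0.001]
ft_force: [1.0, 0.7, 1.0]
grip_width: 1.0
grasp_force: 0.0
```

arm_command(
  plan=[
    {"dp":[-50,0,0],"spin":0},
    {"dp":[-50,0,0],"spin":0},
    {"dp":[-50,0,0],"spin":0},
    {"dp":[-50,0,0],"spin":0},
    {"dp":[0,0,0],"spin":0},
  ],
)

```text
clock: 11.8
position: [0.4267, -0.1268, 0.4382]
ee_rot: [0.989, 0.147, -0.001, 0.001]
ft_force: [1.0, -0.2, 0.5]
grip_width: 0.998
grasp_force: 0.0
```

Run:
```python
from h import *
o=manip.get_obs();print(o["position"],yaw(o))
I={n:viewer.camera(n) for n in("top","side")}
for n in I:
    cv2.imwrite(f"pics/{n}2.png",I[n])
    for th in ("sleeve","finial","caddy"): print(n,th,[(np.round(d["position"],3).tolist(),round(d["score"],2)) for d in finder.find_in(n,th)[:2]])
a=proj("top",[.622,-.065,.135])[0].astype(int);b=proj("side",[.622,-.065,.135])[0].astype(int);print(a,b)
s=[atz("top",259,260,.02),[.45,-.14,.03]]
crops("pics/c4.png",[(I["top"],*a),(I["side"],*b),(I["top"],259,260),(I["side"],235,242)],w=66)
```

```text
[ 0.42665736 -0.12683534  0.43819979] 0.2952452753434764
top sleeve [([0.464, 0.047, 0.021], 0.61), ([0.617, -0.072, 0.066], 0.53)]
top finial [([0.454, -0.133, 0.03], 0.46)]
top caddy [([0.62, -0.074, 0.072], 0.56), ([0.585, 0.283, 0.129], 0.2)]
side sleeve [([0.456, 0.04, 0.019], 0.61), ([0.601, 0.198, 0.127], 0.29)]
side finial [([0.449, -0.142, 0.023], 0.56)]
side caddy [([0.612, -0.087, 0.08], 0.68), ([0.592, 0.236, 0.14], 0.15)]
[303 196] [315 226]
```

View pics/c4.png

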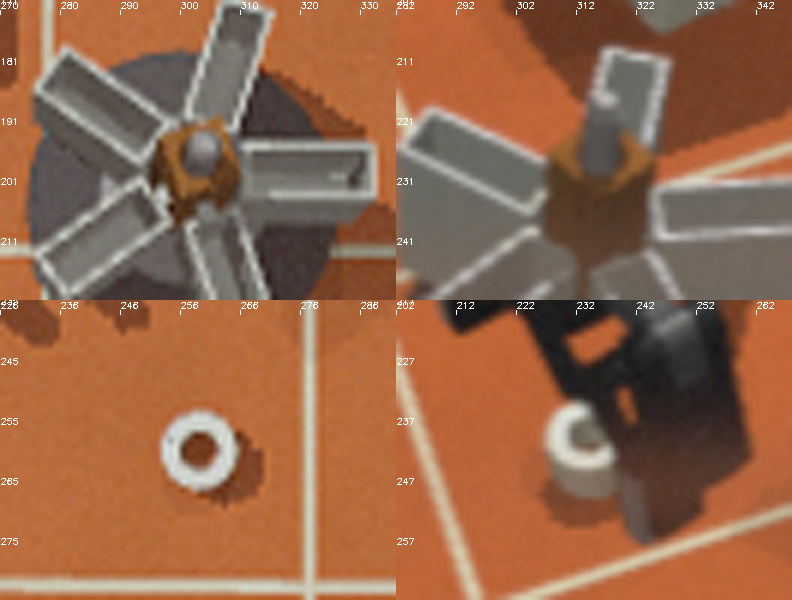

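The caddy is seated on the boss, with the spindle tip at (303.4,195.3) in the top view. The sleeve ring is at (258.9,259.6) and has not been disturbed.

```bash
cat >> h.py <<'E'
def blob(I,lo,hi,box):
    x0,y0,x1,y1=box; H=cv2.cvtColor(I[y0:y1,x0:x1],cv2.COLOR_BGR2HSV); m=cv2.inRange(H,lo,hi)
    c=max(cv2.findContours(m,0,1)[0],key=cv2.contourArea); (u,v),ax,an=cv2.fitEllipse(cv2.convexHull(c)); return u+x0,v+y0,ax
E
python3 - <<'E'
from h import *
T=cv2.imread("pics/top2.png");S=cv2.imread("pics/side0.png")
W=((0,0,150),(179,70,255))
t=blob(T,*W,(246,247,274,274));s=blob(S,*W,(222,230,248,256));print(t,s)
print(tri(("top",*t[:2]),("side",*s[:2])),atz("top",258.9,259.6,.022),atz("top",*t[:2],.022),atz("side",*s[:2],.022))
o=manip.get_obs();print(mv(np.array([*atz("top",*t[:2],.022)[:2],.176])-o["position"],yaw(o)))
E
```

```text
(258.89557552337646, 259.5053234100342, (12.214961051940918, 12.851240158081055)) (233.79521942138672, 239.00286769866943, (11.427227973937988, 14.33834171295166))
(array([0.46306877, 0.05174245, 0.02086742]), np.float64(0.0010482874567105795)) [0.46330949 0.05160254 0.022     ] [0.4635714  0.05161773 0.022     ] [0.46241502 0.05100327 0.022     ]
[  82.4 -158.5  262.2]
```

arm_command(
  plan=[
    {"dp":[20,-39.5,0],"spin":0},
    {"dp":[20,-39.5,0],"spin":0},
    {"dp":[21,-39.5,40],"spin":0},
    {"dp":[21,-39.5,40],"spin":0},
    {"dp":[0,0,40],"spin":0},
  ],
)

```text
clock: 12.7
position: [0.4608, 0.0414, 0.3316]
ee_rot: [0.988, 0.154, 0.002, -0.001]
ft_force: [1.0, -0.8, -0.4]
grip_width: 1.001
grasp_force: 0.0
```

arm_command(
  plan=[
    {"dp":[0,0,45],"spin":0},
    {"dp":[0,0,40],"spin":0},
    {"dp":[0,0,30],"spin":0},
    {"dp":[0,0,10],"spin":0},
    {"dp":[0,0,0],"spin":0},
  ],
)

```text
clock: 13.2
position: [0.4599, 0.0363, 0.206]
ee_rot: [0.989, 0.15, -0.001, -0.001]
ft_force: [1.1, 0.7, 0.6]
grip_width: 0.996
grasp_force: 0.0
```

arm_command(
  plan=[
    {"dp":[0,0,0],"spin":0},
    {"dp":[0,0,0],"spin":0},
    {"dp":[0,0,0],"spin":0},
  ],
)

```text
clock: 13.5
position: [0.4606, 0.0359, 0.2081]
ee_rot: [0.989, 0.15, 0.001, 0.0]
ft_force: [0.2, -0.2, -0.5]
grip_width: 1.001
grasp_force: 0.0
```

arm_command(
  plan=[
    {"dp":[7,-13.6,0],"spin":0},
    {"dp":[0,0,0],"spin":0},
    {"dp":[0,0,15],"spin":0},
    {"dp":[0,0,12],"spin":0},
    {"dp":[0,0,5],"spin":0},
  ],
)

```text
clock: 14.0
position: [0.4622, 0.0505, 0.1739]
ee_rot: [0.989, 0.15, -0.001, 0.0]
ft_force: [0.2, 0.4, 0.0]
grip_width: 0.998
grasp_force: 0.0
```

arm_command(
  plan=[
    {"dp":[0,0,0],"spin":0},
    {"dp":[0,0,0],"spin":0},
    {"dp":[0,0,0],"spin":0},
  ],
)

```text
clock: 14.3
position: [0.4629, 0.051, 0.1753]
ee_rot: [0.989, 0.15, 0.0, 0.0]
ft_force: [0.6, -0.3, -0.5]
grip_width: 0.999
grasp_force: 0.0
```

arm_command(
  plan=[
    {"dp":[0,0,0],"spin":0},
    {"dp":[0,0,0],"spin":0},
    {"dp":[0,0,0],"spin":0},
    {"dp":[0,0,0],"spin":0},
    {"dp":[0,0,0],"spin":0},
  ],
  grip=1,
  newtons=30,
)

```text
clock: 14.8
position: [0.4628, 0.051, 0.1752]
ee_rot: [0.989, 0.15, 0.0, 0.0]
ft_force: [-2.6, 0.2, 5.2]
grip_width: 0.408
grasp_force: 29.6
```

arm_command(
  plan=[
    {"dp":[0,0,0],"spin":0},
    {"dp":[0,0,0],"spin":0},
    {"dp":[0,0,-10],"spin":0},
    {"dp":[0,0,-40],"spin":0},
    {"dp":[0,0,-40],"spin":0},
  ],
)

```text
clock: 15.3
position: [0.4622, 0.0511, 0.2659]
ee_rot: [0.989, 0.15, -0.001, -0.0]
ft_force: [2.0, -0.1, -0.1]
grip_width: 0.406
grasp_force: 30.2
```

arm_command(
  plan=[
    {"dp":[0,0,-40],"spin":0},
    {"dp":[0,0,-40],"spin":0},
    {"dp":[0,0,-10],"spin":0},
    {"dp":[0,0,0],"spin":0},
    {"dp":[0,0,0],"spin":0},
  ],
)

```text
clock: 15.8
position: [0.4623, 0.0509, 0.3539]
ee_rot: [0.989, 0.15, -0.001, 0.0]
ft_force: [-0.9, 0.0, 0.2]
grip_width: 0.416
grasp_force: 30.2
```

Run:
```python
from h import *
o=manip.get_obs();p=o["position"];print(p,yaw(o),mv(np.array([.6222,-.0655,p[2]])-p,yaw(o)))
I=[viewer.camera("top"),viewer.camera("side")];cv2.imwrite("pics/side3.png",I[1]);cv2.imwrite("pics/top3.png",I[0])
c=[proj(n,[p[0],p[1],p[2]-.16])[0].astype(int) for n in("top","side")];print(c)
crops("pics/c5.png",[(I[0],*c[0]),(I[1],*c[1])])
```

```text
[0.46229432 0.05088426 0.35394799] 0.30078442867767174 [118.2 158.5  -0. ]
[array([256, 259]), array([225, 191])]
```

View pics/c5.png

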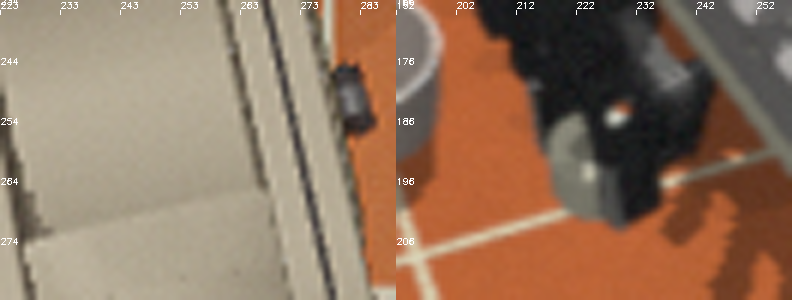

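The side view shows the white sleeve held between the fingers at (225,191). I'll carry it over to the spindle.

arm_command(
  plan=[
    {"dp":[12,16,-12],"spin":0},
    {"dp":[24,32,0],"spin":0},
    {"dp":[24,32,0],"spin":0},
    {"dp":[24,32,0],"spin":0},
    {"dp":[24,32,0],"spin":0},
  ],
)

```text
clock: 16.4
position: [0.6095, -0.0556, 0.3649]
ee_rot: [0.989, 0.15, -0.001, -0.0]
ft_force: [-0.3, -0.2, 0.8]
grip_width: 0.413
grasp_force: 30.2
```

arm_command(
  plan=[
    {"dp":[10,14.5,0],"spin":0},
    {"dp":[0,0,0],"spin":0},
    {"dp":[0,0,0],"spin":0},
    {"dp":[0,0,0],"spin":0},
  ],
)

```text
clock: 16.8
position: [0.6218, -0.0644, 0.3662]
ee_rot: [0.989, 0.151, -0.001, -0.0]
ft_force: [-0.7, 0.9, 0.2]
grip_width: 0.414
grasp_force: 30.2
```

Run:
```python
from h import *
o=manip.get_obs();p=o["position"];print(p,yaw(o),mv(np.array([.6222,-.0655,p[2]])-p,yaw(o)))
I=[viewer.camera("top"),viewer.camera("side")];cv2.imwrite("pics/side4.png",I[1]);cv2.imwrite("pics/top4.png",I[0])
c=[proj(n,[p[0],p[1],p[2]-.175])[0] for n in("top","side")];print(c)
print(proj("side",[[.622,-.0655,.168],[p[0],p[1],p[2]-.1752],[p[0],p[1],p[2]-.1532]]))
crops("pics/c6.png",[(I[1],317,215),(I[0],303,190)])
```

```text
[ 0.62177933 -0.06435777  0.366242  ] 0.30226493162899787 [ 0.1  1.2 -0. ]
[array([304.71058334, 192.96536772]), array([317.00150372, 209.76022177])]
[[316.73179609 217.21403751]
 [316.99629673 209.82247037]
 [317.58051909 202.83820927]]
```

View pics/c6.png

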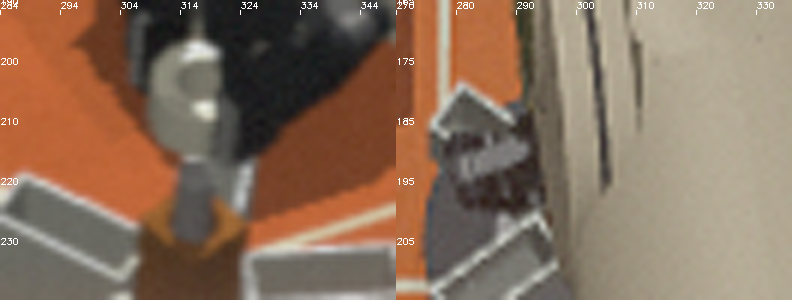

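The side view shows the spindle tip at (316.1,217) and the sleeve centre above it at about u=317, so they line up to about 1 mm. I'll descend gently.

arm_command(
  plan=[
    {"dp":[0,1,8],"spin":0},
    {"dp":[0,0,8],"spin":0},
    {"dp":[0,0,4],"spin":0},
    {"dp":[0,0,0],"spin":0},
  ],
)

```text
clock: 17.3
position: [0.6223, -0.0664, 0.3458]
ee_rot: [0.989, 0.15, -0.001, -0.0]
ft_force: [0.3, 0.3, 0.5]
grip_width: 0.409
grasp_force: 30.2
```

arm_command(
  plan=[
    {"dp":[0,0,3],"spin":0},
    {"dp":[0,0,3],"spin":0},
    {"dp":[0,0,3],"spin":0},
    {"dp":[0,0,0],"spin":0},
  ],
)

```text
clock: 17.7
position: [0.6225, -0.0664, 0.3374]
ee_rot: [0.989, 0.15, -0.0, -0.0]
ft_force: [0.3, 0.1, -0.1]
grip_width: 0.408
grasp_force: 30.2
```

arm_command(
  plan=[
    {"dp":[0,0,3],"spin":0},
    {"dp":[0,0,3],"spin":0},
    {"dp":[0,0,0],"spin":0},
  ],
)

```text
clock: 18.0
position: [0.6225, -0.0664, 0.3313]
ee_rot: [0.989, 0.15, -0.0, -0.0]
ft_force: [-0.8, -0.2, -1.0]
grip_width: 0.412
grasp_force: 30.2
```

arm_command(
  plan=[
    {"dp":[0,0,5],"spin":0},
    {"dp":[0,0,5],"spin":0},
    {"dp":[0,0,5],"spin":0},
    {"dp":[0,0,3],"spin":0},
    {"dp":[0,0,0],"spin":0},
  ],
)

```text
clock: 18.5
position: [0.6225, -0.0664, 0.3132]
ee_rot: [0.989, 0.15, -0.0, -0.0]
ft_force: [0.0, 0.0, 0.0]
grip_width: 0.41
grasp_force: 30.2
```

arm_command(
  plan=[
    {"dp":[0,0,1.5],"spin":0},
    {"dp":[0,0,1],"spin":0},
    {"dp":[0,0,0],"spin":0},
    {"dp":[0,0,0],"spin":0},
  ],
)

```text
clock: 18.9
position: [0.6227, -0.0664, 0.3115]
ee_rot: [0.989, 0.15, 0.0, 0.0]
ft_force: [0.2, 0.4, 0.1]
grip_width: 0.411
grasp_force: 30.2
```

arm_command(
  plan=[
    {"dp":[0,0,1],"spin":0},
    {"dp":[0,0,0.7],"spin":0},
    {"dp":[0,0,0],"spin":0},
    {"dp":[0,0,0],"spin":0},
  ],
)

```text
clock: 19.3
position: [0.6227, -0.0664, 0.3103]
ee_rot: [0.989, 0.15, 0.0, 0.0]
ft_force: [-2.0, 0.3, 5.7]
grip_width: 0.411
grasp_force: 30.6
```

arm_command(
  plan=[
    {"dp":[0,0,0],"spin":0},
    {"dp":[0,0,0],"spin":0},
    {"dp":[0,0,0],"spin":0},
    {"dp":[0,0,0],"spin":0},
    {"dp":[0,0,0],"spin":0},
  ],
  grip=-1,
)

```text
clock: 19.8
position: [0.6226, -0.0664, 0.3096]
ee_rot: [0.989, 0.15, -0.0, 0.0]
ft_force: [0.1, -0.4, -0.7]
grip_width: 0.999
grasp_force: 0.0
```

arm_command(
  plan=[
    {"dp":[0,0,-20],"spin":0},
    {"dp":[0,0,-40],"spin":0},
    {"dp":[0,0,-40],"spin":0},
    {"dp":[0,0,-30],"spin":0},
    {"dp":[0,0,0],"spin":0},
  ],
)

```text
clock: 20.3
position: [0.6232, -0.066, 0.4447]
ee_rot: [0.989, 0.15, 0.004, 0.001]
ft_force: [0.6, 0.3, -0.6]
grip_width: 1.003
grasp_force: 0.0
```

arm_command(
  plan=[
    {"dp":[-40,-30,0],"spin":0},
    {"dp":[-40,-30,0],"spin":0},
    {"dp":[-40,-30,0],"spin":0},
    {"dp":[-30,-20,0],"spin":0},
    {"dp":[0,0,0],"spin":0},
  ],
)

```text
clock: 20.8
position: [0.4436, -0.0042, 0.4395]
ee_rot: [0.989, 0.151, -0.0, 0.001]
ft_force: [0.6, 0.6, -0.0]
grip_width: 0.998
grasp_force: 0.0
```

Run:
```python
from h import *
I={n:viewer.camera(n) for n in("top","side")}
for n in I: cv2.imwrite(f"pics/{n}5.png",I[n])
print([(n,[(np.round(d["position"],3).tolist(),round(d["score"],2)) for d in finder.find_in(n,"finial")[:2]]) for n in I])
o=manip.get_obs();p=o["position"]
B=((18,110,60),(34,255,255))
t=blob(I["top"],*B,(300,240,355,290));s=blob(I["side"],*B,(225,280,285,335));print(t,s)
for z in(.015,.026): X=atz("top",*t[:2],z);print(X,atz("side",*s[:2],z))
print(tri(("top",*t[:2]),("side",*s[:2])))
print(p,yaw(o),mv(np.array([.452,-.138,p[2]])-p,yaw(o)))
crops("pics/c7.png",[(I["top"],303,198),(I["side"],317,222),(I["top"],326,266),(I["side"],254,310)])
```

```text
[('top', [([0.451, -0.142, 0.029], 0.41)]), ('side', [([0.449, -0.141, 0.024], 0.54), ([0.401, 0.302, 0.025], 0.26)])]
(327.36267852783203, 264.59447479248047, (9.685341835021973, 13.616240501403809)) (254.09413146972656, 307.9803104400635, (16.863513946533203, 20.265907287597656))
[ 0.45069522 -0.14008937  0.015     ] [ 0.44963685 -0.13620645  0.015     ]
[ 0.45067419 -0.13862651  0.026     ] [ 0.4485007  -0.14161683  0.026     ]
(array([ 0.44986202, -0.13918231,  0.02079844]), np.float64(0.0016660952188533482))
[ 0.44731844 -0.00621505  0.43938433] 0.30023989401225876 [-34.5 127.3  -0. ]
```

View pics/c7.png

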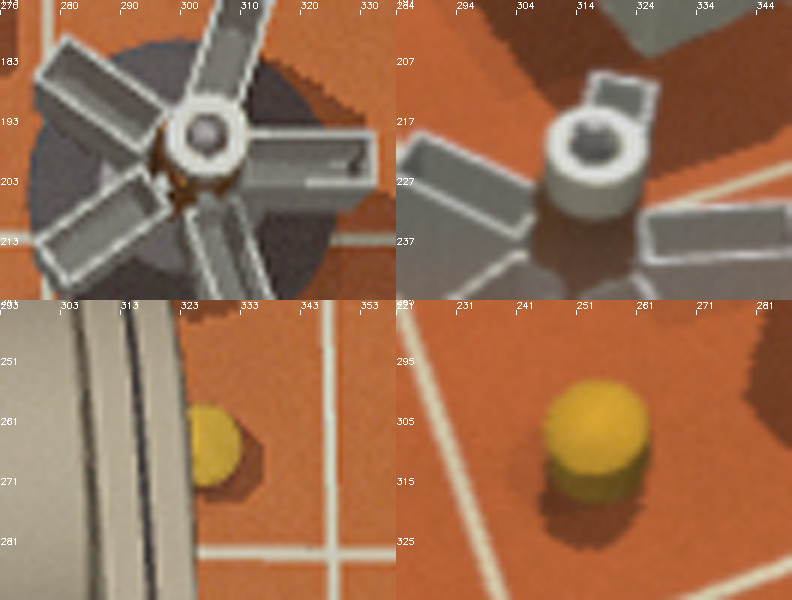

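The sleeve sits squarely on the hub, with the spindle showing through it. The finial has not moved; its top face in the side view is at (253.9,305.8).

Run:
```python
from h import *
T=cv2.imread("pics/top0.png")
t=blob(T,(18,110,60),(34,255,255),(300,240,355,290));print(t)
for z in(.02,.027): print(z,atz("top",*t[:2],z),atz("side",253.9,305.8,z))
print(tri(("top",*t[:2]),("side",253.9,305.8)))
```

```text
(325.8108558654785, 264.52898597717285, (13.38133716583252, 13.680602073669434))
0.02 [ 0.45083987 -0.13510416  0.02      ] [ 0.45040024 -0.1336545   0.02      ]
0.027 [ 0.45082551 -0.1342005   0.027     ] [ 0.44966648 -0.13713957  0.027     ]
(array([ 0.45050586, -0.13477232,  0.02214436]), np.float64(0.0006681626471881765))
```

arm_command(
  plan=[
    {"dp":[-7,24.8,0],"spin":0},
    {"dp":[-7,24.8,0],"spin":0},
    {"dp":[-7,24.8,0],"spin":0},
    {"dp":[-7,24.8,0],"spin":0},
    {"dp":[-7,24.8,0],"spin":0},
  ],
)

```text
clock: 21.5
position: [0.4508, -0.1363, 0.4389]
ee_rot: [0.989, 0.15, -0.0, -0.001]
ft_force: [0.3, 0.4, -0.3]
grip_width: 1.003
grasp_force: 0.0
```

arm_command(
  plan=[
    {"dp":[0,0,45],"spin":0},
    {"dp":[0,0,45],"spin":0},
    {"dp":[0,0,45],"spin":0},
    {"dp":[0,0,45],"spin":0},
    {"dp":[0,0,30],"spin":0},
  ],
)

```text
clock: 22.0
position: [0.4497, -0.1347, 0.2259]
ee_rot: [0.989, 0.15, -0.002, -0.001]
ft_force: [0.4, -0.8, 0.2]
grip_width: 1.004
grasp_force: 0.0
```

arm_command(
  plan=[
    {"dp":[0,0,0],"spin":0},
    {"dp":[0,0,0],"spin":0},
    {"dp":[0,0,0],"spin":0},
  ],
)

```text
clock: 22.3
position: [0.4512, -0.1349, 0.2313]
ee_rot: [0.989, 0.15, 0.001, 0.0]
ft_force: [-0.2, 0.6, 0.4]
grip_width: 1.0
grasp_force: 0.0
```

arm_command(
  plan=[
    {"dp":[-0.5,0,25],"spin":0},
    {"dp":[0,0,20],"spin":0},
    {"dp":[0,0,10],"spin":0},
    {"dp":[0,0,0],"spin":0},
    {"dp":[0,0,0],"spin":0},
  ],
)

```text
clock: 22.8
position: [0.4503, -0.1349, 0.1758]
ee_rot: [0.989, 0.15, 0.001, 0.0]
ft_force: [0.3, -0.1, 0.7]
grip_width: 1.004
grasp_force: 0.0
```

arm_command(
  plan=[
    {"dp":[0,0,0],"spin":0},
    {"dp":[0,0,0],"spin":0},
    {"dp":[0,0,0],"spin":0},
    {"dp":[0,0,0],"spin":0},
    {"dp":[0,0,0],"spin":0},
  ],
  grip=1,
  newtons=40,
)

```text
clock: 23.3
position: [0.4499, -0.1348, 0.1754]
ee_rot: [0.989, 0.15, 0.0, 0.0]
ft_force: [-2.7, 1.1, 6.5]
grip_width: 0.435
grasp_force: 39.4
```

arm_command(
  plan=[
    {"dp":[0,0,0],"spin":0},
    {"dp":[0,0,0],"spin":0},
    {"dp":[0,0,-10],"spin":0},
    {"dp":[0,0,-40],"spin":0},
    {"dp":[0,0,-40],"spin":0},
  ],
)

```text
clock: 23.8
position: [0.4491, -0.1344, 0.2657]
ee_rot: [0.989, 0.15, -0.001, -0.001]
ft_force: [1.0, -1.3, -0.5]
grip_width: 0.436
grasp_force: 40.5
```

arm_command(
  plan=[
    {"dp":[0,0,-40],"spin":0},
    {"dp":[0,0,-40],"spin":0},
    {"dp":[0,0,-25],"spin":0},
    {"dp":[0,0,0],"spin":0},
    {"dp":[0,0,0],"spin":0},
  ],
)

```text
clock: 24.3
position: [0.4494, -0.1346, 0.37]
ee_rot: [0.989, 0.15, 0.0, 0.0]
ft_force: [-0.0, -0.1, -1.3]
grip_width: 0.431
grasp_force: 40.5
```

Run:
```python
from h import *
o=manip.get_obs();p=o["position"];print(p,yaw(o),mv(np.array([.6224,-.066,p[2]])-p,yaw(o)))
S=viewer.camera("side");cv2.imwrite("pics/side6.png",S)
H=cv2.cvtColor(S,cv2.COLOR_BGR2HSV);m=cv2.inRange(H,(18,110,60),(34,255,255));m[:,:200]=0
x,y,w,h=cv2.boundingRect(m[240:,200:300]);print(x+200,y+240,w,h,proj("side",[[p[0],p[1],p[2]-.176],[p[0],p[1],p[2]-.146]]))
```

```text
[ 0.44942609 -0.13463191  0.36997363] 0.30079906104939363 [185.5 -14.3  -0. ]
237 252 19 19 [[247.65068052 263.05075903]
 [246.40543578 254.02163185]]
```

arm_command(
  plan=[
    {"dp":[25,-2,0],"spin":0},
    {"dp":[40,-3,0],"spin":0},
    {"dp":[40,-3,0],"spin":0},
    {"dp":[40,-3,0],"spin":0},
    {"dp":[40,-3.3,0],"spin":0},
  ],
)

```text
clock: 24.85
position: [0.6232, -0.0657, 0.3676]
ee_rot: [0.989, 0.15, -0.001, -0.0]
ft_force: [0.1, -0.8, -1.2]
grip_width: 0.432
grasp_force: 40.5
```

arm_command(
  plan=[
    {"dp":[0,0,0],"spin":0},
    {"dp":[0,0,0],"spin":0},
    {"dp":[0,0,0],"spin":0},
  ],
)

```text
clock: 25.15
position: [0.6213, -0.0668, 0.3687]
ee_rot: [0.989, 0.15, -0.001, 0.0]
ft_force: [-0.4, -0.6, -1.3]
grip_width: 0.432
grasp_force: 40.5
```

Run:
```python
from h import *
o=manip.get_obs();p=o["position"];print(p,yaw(o),mv(np.array([.6223,-.066,p[2]])-p,yaw(o)))
S=viewer.camera("side");cv2.imwrite("pics/side7.png",S)
H=cv2.cvtColor(S,cv2.COLOR_BGR2HSV);m=cv2.inRange(H,(18,110,60),(34,255,255))[170:225,295:340]
x,y,w,h=cv2.boundingRect(m);print(x+295,y+170,w,h,x+295+w/2-.5,proj("side",[[p[0],p[1],p[2]-.176],[p[0],p[1],p[2]-.146],[.6223,-.066,.168],[.6223,-.066,.157]]))
W=blob(S,(0,0,120),(179,70,255),(306,205,328,236));print(W)
```

```text
[ 0.62133915 -0.06682654  0.36871566] 0.30026472779542845 [ 1.2 -0.5 -0. ]
308 195 14 22 314.5 [[317.34524942 210.22974962]
 [318.1602671  200.61374132]
 [316.96235132 217.34619258]
 [316.68457972 220.59852572]]
(316.49385261535645, 222.63049507141113, (16.26133918762207, 17.487226486206055))
```

arm_command(
  plan=[
    {"dp":[1,-0.5,8],"spin":0},
    {"dp":[0,0,8],"spin":0},
    {"dp":[0,0,4],"spin":0},
    {"dp":[0,0,0],"spin":0},
  ],
)

```text
clock: 25.6
position: [0.6225, -0.0657, 0.3486]
ee_rot: [0.989, 0.15, -0.001, -0.0]
ft_force: [-0.3, 1.0, -0.4]
grip_width: 0.434
grasp_force: 40.5
```

arm_command(
  plan=[
    {"dp":[0,0,3],"spin":0},
    {"dp":[0,0,3],"spin":0},
    {"dp":[0,0,3],"spin":0},
    {"dp":[0,0,0],"spin":0},
  ],
)

```text
clock: 26.0
position: [0.6228, -0.0655, 0.3401]
ee_rot: [0.989, 0.15, -0.0, -0.0]
ft_force: [-0.5, 0.5, 0.2]
grip_width: 0.435
grasp_force: 40.5
```

arm_command(
  plan=[
    {"dp":[0,0,2],"spin":0},
    {"dp":[0,0,2],"spin":0},
    {"dp":[0,0,0],"spin":0},
  ],
)

```text
clock: 26.3
position: [0.6228, -0.0655, 0.3363]
ee_rot: [0.989, 0.15, -0.0, -0.0]
ft_force: [-0.4, 0.7, -0.8]
grip_width: 0.431
grasp_force: 40.5
```

arm_command(
  plan=[
    {"dp":[0,0,1.5],"spin":0},
    {"dp":[0,0,1.5],"spin":0},
    {"dp":[0,0,0],"spin":0},
    {"dp":[0,0,0],"spin":0},
  ],
)

```text
clock: 26.7
position: [0.6229, -0.0655, 0.3336]
ee_rot: [0.989, 0.15, -0.0, 0.0]
ft_force: [-0.5, -0.2, -0.6]
grip_width: 0.434
grasp_force: 40.5
```

arm_command(
  plan=[
    {"dp":[0,0,1],"spin":0},
    {"dp":[0,0,0.5],"spin":0},
    {"dp":[0,0,0],"spin":0},
    {"dp":[0,0,0],"spin":0},
  ],
)

```text
clock: 27.1
position: [0.6229, -0.0655, 0.3325]
ee_rot: [0.989, 0.15, 0.0, 0.0]
ft_force: [-2.8, 0.1, 4.2]
grip_width: 0.433
grasp_force: 40.8
```

arm_command(
  plan=[
    {"dp":[0,0,0],"spin":0},
    {"dp":[0,0,0],"spin":0},
    {"dp":[0,0,0],"spin":0},
    {"dp":[0,0,0],"spin":0},
    {"dp":[0,0,0],"spin":0},
  ],
  grip=-1,
)

```text
clock: 27.6
position: [0.6229, -0.0655, 0.3321]
ee_rot: [0.989, 0.15, 0.0, 0.0]
ft_force: [0.5, -0.0, 0.4]
grip_width: 1.0
grasp_force: 0.0
```

arm_command(
  plan=[
    {"dp":[0,0,-20],"spin":0},
    {"dp":[0,0,-40],"spin":0},
    {"dp":[0,0,-40],"spin":0},
    {"dp":[0,0,-20],"spin":0},
    {"dp":[0,0,0],"spin":0},
  ],
)

```text
clock: 28.1
position: [0.6232, -0.0652, 0.4559]
ee_rot: [0.989, 0.15, 0.003, 0.001]
ft_force: [-0.6, -0.4, 0.7]
grip_width: 1.0
grasp_force: 0.0
```

arm_command(
  plan=[
    {"dp":[-40,-20,0],"spin":0},
    {"dp":[-40,-20,0],"spin":0},
    {"dp":[-40,-20,0],"spin":0},
    {"dp":[-40,-20,0],"spin":0},
    {"dp":[0,0,0],"spin":0},
  ],
)

```text
clock: 28.6
position: [0.4423, -0.0355, 0.4516]
ee_rot: [0.989, 0.15, -0.001, 0.001]
ft_force: [0.7, 0.5, -0.1]
grip_width: 0.999
grasp_force: 0.0
```

Run:
```python
from h import *
I={n:viewer.camera(n) for n in("top","side")}
for n in I: cv2.imwrite(f"pics/{n}8.png",I[n])
for n in I:
  for th in ("drainer","fork","skimmer","spatula","turner","spoon"): print(n,th,[(np.round(d["position"],3).tolist(),round(d["score"],2)) for d in finder.find_in(n,th)[:2]])
print(manip.get_obs()["position"])
def c(im,u,v,w,h,s): return cv2.resize(im[v-h//2:v+h//2,u-w//2:u+w//2],None,fx=s,fy=s,interpolation=cv2.INTER_CUBIC)
a=c(I["top"],172,213,110,50,7);b=np.hstack([c(I["side"],245,125,55,75,7)[:250*2],c(I["top"],304,200,64,72,6)[:,:385][:500]if 0 else cv2.resize(c(I["top"],304,198,66,75,7),(385,525))[:500]])
cv2.imwrite("pics/c8.png",np.vstack([a[:, :770][:300],b[:300]])if 0 else a)
cv2.imwrite("pics/c9.png",np.hstack([c(I["side"],245,125,56,76,7),c(I["top"],304,198,56,76,7)]))
```

```text
top drainer [([0.569, 0.273, 0.067], 0.85)]
top fork [([0.6, 0.2, 0.131], 0.53), ([0.714, -0.255, 0.106], 0.34)]
top skimmer [([0.588, 0.239, 0.141], 0.75)]
top spatula [([0.587, 0.283, 0.131], 0.51)]
top turner [([0.575, 0.331, 0.136], 0.59), ([0.607, -0.055, 0.009], 0.22)]
top spoon [([0.568, 0.371, 0.14], 0.7), ([0.609, -0.074, 0.062], 0.6)]
side drainer [([0.588, 0.203, 0.067], 0.81)]
side fork [([0.6, 0.199, 0.126], 0.84)]
side skimmer [([0.594, 0.239, 0.146], 0.81)]
side spatula [([0.58, 0.281, 0.138], 0.86)]
side turner [([0.584, 0.323, 0.134], 0.56)]
side spoon []
[ 0.446494   -0.03649198  0.45204455]
```

View pics/c8.png

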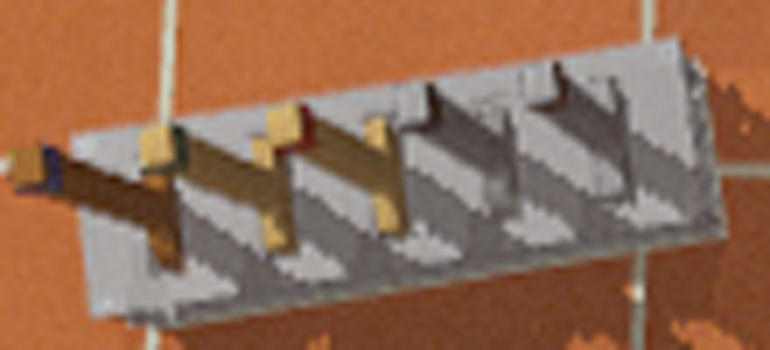

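View pics/c9.png

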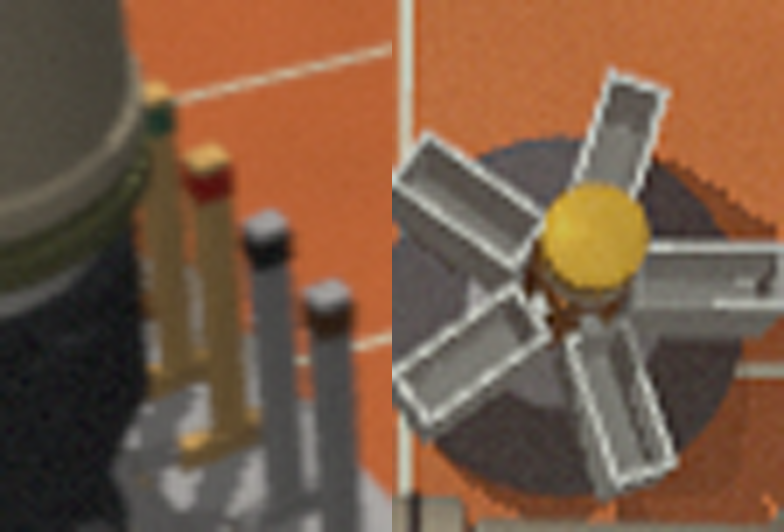

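The top view shows the finial capping the spindle and the pockets unobstructed. In the top crop (origin 117,188; scale 7) the handle ends sit at spoon (27,167), turner (157,147), spatula (285,125), skimmer (416,103) and fork (542,82). The side crop shows four of them.

Run:
```python
from h import *
t={"spoon":(27,167),"turner":(157,147),"spatula":(285,125),"skimmer":(416,103),"fork":(542,82)}
s={"turner":(155,93),"spatula":(208,158),"skimmer":(266,224),"fork":(327,292)}
P=[]
for k in t:
    a=np.array(t[k])/7+[116.57,187.57]; X=atz("top",*a,.206); P.append(X)
    if k in s:
        b=np.array(s[k])/7+[216.57,86.57]; print(k,X.round(4),tri(("top",*a),("side",*b)),atz("side",*b,.206).round(4))
    else: print(k,X.round(4))
P=np.array(P)[:,:2];i=np.arange(5)
q=[np.polyfit(i,P[:,j],1) for j in(0,1)];print("pitch",np.hypot(q[0][0],q[1][0]),"rack yaw",np.arctan2(-q[0][0],q[1][0])*-1+0,"dir",q[0][0],q[1][0])
print(np.c_[np.polyval(q[0],i),np.polyval(q[1],i)].round(4))
R=np.array([[230,133],[230,405],[83,357],[76,205]])/7+[275.57,159.57]
def m(p): 
    a=p[2]+i*2*np.pi/5; return proj("top",np.c_[p[0]+.0505*np.cos(a),p[1]+.0505*np.sin(a),np.full(5,.098)])
r=least_squares(lambda p:match(R,m(p)).ravel(),[.6222,-.066,-2.83]);print(r.x,r.cost)
r=least_squares(lambda p:match(R,m([.6224,-.066+.0009,p[0]])).ravel(),[-2.83]);print(r.x,r.cost)
```

```text
spoon [0.5724 0.3749 0.206 ]
turner [0.5795 0.331  0.206 ] (array([0.58044407, 0.33096365, 0.20576848]), np.float64(0.0019297366104781537)) [0.5813 0.3306 0.206 ]
spatula [0.5872 0.2878 0.206 ] (array([0.58744375, 0.28807273, 0.2050915 ]), np.float64(0.0001456063028008578)) [0.5872 0.2869 0.206 ]
skimmer [0.595  0.2435 0.206 ] (array([0.59453113, 0.24344837, 0.20643044]), np.float64(0.0008736157878074378)) [0.5942 0.244  0.206 ]
fork [0.6025 0.2008 0.206 ] (array([0.60182252, 0.20070985, 0.20678185]), np.float64(0.0010807927002235045)) [0.6016 0.2017 0.206 ]
pitch 0.0442402666105793 rack yaw 2.9693907939246413 dir 0.007580660665810258 -0.043585946974282606
[[0.5722 0.3748]
 [0.5797 0.3312]
 [0.5873 0.2876]
 [0.5949 0.244 ]
 [0.6025 0.2004]]
[ 0.62358438 -0.06537538 -2.79490784] 3.967086591773515
[-2.80035002] 4.351176921763313
```

The rack pitch and the 206 mm handle height both check out. I'll grip each handle across its thickness with partly open fingers, starting with the fork.

arm_command(
  plan=[
    {"dp":[31.2,-25.7,0],"spin":0},
    {"dp":[31.2,-25.7,0],"spin":0},
    {"dp":[31.2,-25.7,0],"spin":0},
    {"dp":[31.2,-25.7,0],"spin":0},
    {"dp":[31.2,-25.7,0],"spin":0},
  ],
  grip=0.25,
)

```text
clock: 29.8
position: [0.5582, 0.1336, 0.4521]
ee_rot: [0.989, 0.149, 0.0, 0.0]
ft_force: [0.3, -0.2, -0.1]
grip_width: 0.374
grasp_force: 0.0
```

arm_command(
  plan=[
    {"dp":[31.2,-25.7,0],"spin":0},
    {"dp":[31.2,-25.7,0],"spin":0},
    {"dp":[0,0,0],"spin":0.128},
    {"dp":[0,0,0],"spin":0},
    {"dp":[0,0,0],"spin":0},
  ],
)

```text
clock: 30.3
position: [0.6017, 0.1995, 0.4521]
ee_rot: [0.996, 0.088, 0.0, 0.0]
ft_force: [0.1, 0.7, -1.1]
grip_width: 0.375
grasp_force: 0.0
```

Run:
```python
from h import *
o=manip.get_obs();p=o["position"];print(p,yaw(o),mv(np.array([.602,.2002,.331])-p,yaw(o)),np.round(o["joint_pos"],2),o["grip_width"])
```

```text
[0.60169102 0.19954879 0.45213946] 0.17538019939930502 [  0.4  -0.6 121.1] [ 0.1   0.41 -0.68  1.33  0.26  1.49 -1.96] 0.37529637875962096
```

arm_command(
  plan=[
    {"dp":[0.4,-0.6,30],"spin":0},
    {"dp":[0,0,30],"spin":0},
    {"dp":[0,0,30],"spin":0},
    {"dp":[0,0,31],"spin":0},
    {"dp":[0,0,0],"spin":0},
  ],
)

```text
clock: 30.8
position: [0.6031, 0.2008, 0.335]
ee_rot: [0.996, 0.087, 0.004, -0.001]
ft_force: [-1.4, -0.2, 14.2]
grip_width: 0.373
grasp_force: 6.1
```

arm_command(
  plan=[
    {"dp":[0,0,0],"spin":0},
    {"dp":[0,0,0],"spin":0},
    {"dp":[0,0,0],"spin":0},
    {"dp":[0,0,0],"spin":0},
    {"dp":[0,0,0],"spin":0},
  ],
  grip=1,
  newtons=50,
)

```text
clock: 31.3
position: [0.6028, 0.2006, 0.3355]
ee_rot: [0.996, 0.087, 0.004, -0.001]
ft_force: [-0.5, 0.2, 18.8]
grip_width: 0.134
grasp_force: 54.1
```

arm_command(
  plan=[
    {"dp":[0,0,-10],"spin":0},
    {"dp":[0,0,-30],"spin":0},
    {"dp":[0,0,-40],"spin":0},
    {"dp":[0,0,-40],"spin":0},
    {"dp":[0,0,-40],"spin":0},
  ],
)

```text
clock: 31.8
position: [0.6015, 0.1995, 0.4932]
ee_rot: [0.996, 0.087, 0.0, 0.0]
ft_force: [0.6, 0.4, -0.8]
grip_width: 0.133
grasp_force: 49.3
```

arm_command(
  plan=[
    {"dp":[0,0,-35],"spin":0},
    {"dp":[0,0,0],"spin":0},
    {"dp":[0,0,0],"spin":0},
  ],
)

```text
clock: 32.1
position: [0.6018, 0.2, 0.5269]
ee_rot: [0.996, 0.087, 0.001, 0.0]
ft_force: [-0.1, -0.8, -1.2]
grip_width: 0.134
grasp_force: 49.4
```

arm_command(
  plan=[
    {"dp":[-3.7,35,-3],"spin":0},
    {"dp":[-3.7,35,-3],"spin":0},
    {"dp":[-3.7,35,-3],"spin":0},
    {"dp":[-3.7,35,-3],"spin":0},
    {"dp":[-3.7,35,0],"spin":0},
  ],
)

```text
clock: 32.6
position: [0.6135, 0.023, 0.5371]
ee_rot: [0.996, 0.087, -0.001, 0.0]
ft_force: [-0.1, -0.1, -1.3]
grip_width: 0.133
grasp_force: 49.4
```

arm_command(
  plan=[
    {"dp":[-3.7,35,0],"spin":0},
    {"dp":[-3.7,35,0],"spin":0},
    {"dp":[-3.7,35,0],"spin":0},
    {"dp":[-3.7,35,0],"spin":0},
    {"dp":[0,0,0],"spin":0},
  ],
)

```text
clock: 33.1
position: [0.6228, -0.1222, 0.5358]
ee_rot: [0.997, 0.082, -0.002, 0.001]
ft_force: [-1.1, -0.9, -0.6]
grip_width: 0.13
grasp_force: 49.3
```

arm_command(
  plan=[
    {"dp":[0,0,0],"spin":0.143},
    {"dp":[0,0,0],"spin":0.143},
    {"dp":[0,0,0],"spin":0.143},
    {"dp":[0,0,0],"spin":0.143},
    {"dp":[0,0,0],"spin":0.143},
  ],
)

```text
clock: 33.6
position: [0.623, -0.1155, 0.5366]
ee_rot: [0.963, -0.27, -0.001, 0.0]
ft_force: [0.6, 0.5, -1.2]
grip_width: 0.132
grasp_force: 49.3
```

arm_command(
  plan=[
    {"dp":[0,0,0],"spin":0.143},
    {"dp":[0,0,0],"spin":0.143},
    {"dp":[0,0,0],"spin":0.143},
    {"dp":[0,0,0],"spin":0.143},
    {"dp":[0,0,0],"spin":0.143},
  ],
)

```text
clock: 34.1
position: [0.625, -0.1162, 0.5309]
ee_rot: [0.845, -0.534, -0.006, 0.004]
ft_force: [-0.1, 0.3, -2.3]
grip_width: 0.132
grasp_force: 49.4
```

arm_command(
  plan=[
    {"dp":[0,0,0],"spin":0.143},
    {"dp":[0,0,0],"spin":0.143},
    {"dp":[0,0,0],"spin":0},
    {"dp":[0,0,0],"spin":0},
  ],
)

```text
clock: 34.5
position: [0.6295, -0.1171, 0.5191]
ee_rot: [0.819, -0.574, -0.017, 0.009]
ft_force: [0.3, 0.4, 0.3]
grip_width: 0.135
grasp_force: 49.3
```

```bash
cat >> h.py <<'E'
C=np.array([.6224,-.066]);TH=-2.80
def go(X,Y,z,ps=None):
    o=manip.get_obs();p=o["position"];y=yaw(o);print(np.round(p,4),round(y,3),"mv",mv(np.array([X,Y,z])-p,y),"spin",None if ps is None else round((y-ps+np.pi)%(2*np.pi)-np.pi,3),"j",np.round(o["joint_pos"],2),"w",round(o["grip_width"],3),"f",np.round(o["ft_force"],1))
def pk(k): a=TH+k*2*np.pi/5; return *(C+.0505*np.array([np.cos(a),np.sin(a)])),a
E
python3 - <<'E'
from h import *
x,y,a=pk(1); go(x,y,.3535,a)
S=viewer.camera("side");cv2.imwrite("pics/side9.png",S);cv2.imwrite("pics/top9.png",viewer.camera("top"))
cv2.imwrite("pics/c10.png",cv2.resize(S[130:330,230:420],None,fx=3.5,fy=3,interpolation=cv2.INTER_CUBIC))
E
```

```text
[ 0.6295 -0.1171  0.5191] -1.222 mv [ -2.5   5.2 165.6] spin 0.321 j [-0.15  0.36  0.37  1.21 -0.13  1.63 -2.59] w 0.135 f [0.3 0.4 0.3]
```

View pics/c10.png

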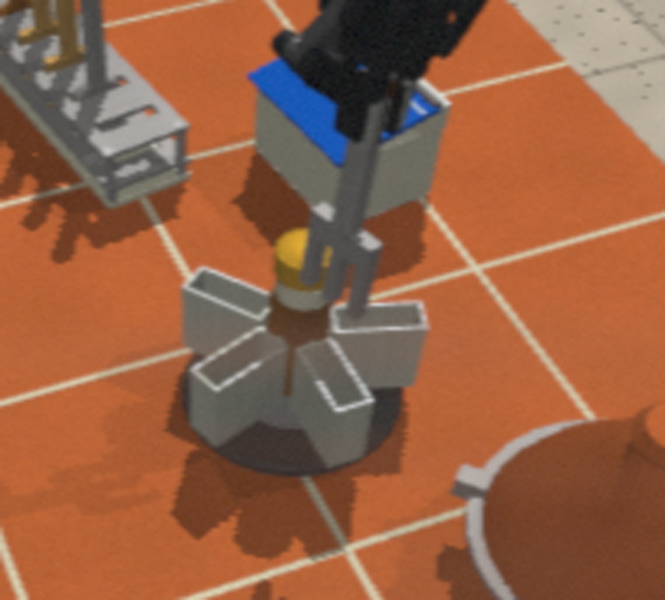

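The fork is held upright above the caddy, but joint 7 is at its limit this way round. I'll spin back to the equivalent yaw of +1.6.

arm_command(
  plan=[
    {"dp":[0,0,0],"spin":-0.141},
    {"dp":[0,0,0],"spin":-0.141},
    {"dp":[0,0,0],"spin":-0.141},
    {"dp":[0,0,0],"spin":-0.141},
    {"dp":[0,0,0],"spin":-0.141},
  ],
)

```text
clock: 35.1
position: [0.6292, -0.1185, 0.5203]
ee_rot: [0.967, -0.254, -0.018, 0.001]
ft_force: [0.3, 0.5, -1.0]
grip_width: 0.133
grasp_force: 49.4
```

arm_command(
  plan=[
    {"dp":[0,0,0],"spin":-0.141},
    {"dp":[0,0,0],"spin":-0.141},
    {"dp":[0,0,0],"spin":-0.141},
    {"dp":[0,0,0],"spin":-0.141},
    {"dp":[0,0,0],"spin":-0.141},
  ],
)

```text
clock: 35.6
position: [0.6292, -0.1185, 0.5204]
ee_rot: [0.995, 0.096, -0.018, -0.005]
ft_force: [0.3, -0.2, -0.8]
grip_width: 0.135
grasp_force: 49.4
```

arm_command(
  plan=[
    {"dp":[0,0,0],"spin":-0.141},
    {"dp":[0,0,0],"spin":-0.141},
    {"dp":[0,0,0],"spin":-0.141},
    {"dp":[0,0,0],"spin":-0.141},
    {"dp":[0,0,0],"spin":-0.141},
  ],
)

```text
clock: 36.1
position: [0.6291, -0.1185, 0.5205]
ee_rot: [0.901, 0.433, -0.015, -0.011]
ft_force: [-0.3, 0.3, 0.1]
grip_width: 0.134
grasp_force: 49.4
```

arm_command(
  plan=[
    {"dp":[0,0,0],"spin":-0.141},
    {"dp":[0,0,0],"spin":-0.141},
    {"dp":[0,0,0],"spin":-0.141},
    {"dp":[0,0,0],"spin":-0.141},
    {"dp":[0,0,0],"spin":-0.141},
  ],
)

```text
clock: 36.6
position: [0.6291, -0.1185, 0.5206]
ee_rot: [0.696, 0.718, -0.01, -0.015]
ft_force: [0.2, 0.2, -1.8]
grip_width: 0.13
grasp_force: 49.4
```

Run:
```python
from h import *
x,y,a=pk(1); go(x,y,.3535,a+np.pi);print(manip.get_obs()["ee_rot"])
```

```text
[ 0.6291 -0.1185  0.5206] 1.602 mv [  2.2  -5.3 167.1] spin 0.003 j [ 0.13  0.35 -0.02  1.19  0.01  1.63  0.14] w 0.13 f [ 0.2  0.2 -1.8]
[ 0.69601782  0.71779618 -0.01004727 -0.01506281]
```

```bash
cat >> h.py <<'E'
from scipy.spatial.transform import Rotation as Ro
def go(X,Y,z,ps=None,tip=0):
    """X,Y: where the point tip (m ahead of TCP) shall be; z: TCP height"""
    o=manip.get_obs();p=o["position"];q=Ro.from_quat(o["ee_rot"]).as_matrix();y=yaw(o)
    t=np.array([X,Y,z]); t[:2]-=q[:2,2]*tip
    h=(t-p)*[1,1,0]; v=(t-p)*[0,0,1]
    print(np.round(p,4),"yaw",round(y,3),"z",q[:,2].round(4),"horiz",(q.T@h*1e3).round(1),"vert",(q.T@v*1e3).round(1),"spin",None if ps is None else round((y-ps+np.pi)%(2*np.pi)-np.pi,3),"j",np.round(o["joint_pos"],2),"w",round(o["grip_width"],3),"f",np.round(o["ft_force"],1))
E
python3 - <<'E'
from h import *
x,y,a=pk(1); go(x,y,.3535,a+np.pi,.295)
E
```

```text
[ 0.6291 -0.1185  0.5206] yaw 1.602 z [-0.0356  0.0065 -0.9993] horiz [-0.1  5.2 -0.2] vert [ -1.3   5.9 167. ] spin 0.003 j [ 0.13  0.35 -0.02  1.19  0.01  1.63  0.14] w 0.13 f [ 0.2  0.2 -1.8]
```

arm_command(
  plan=[
    {"dp":[0,5.2,0],"spin":0},
    {"dp":[-0.2,0.9,25],"spin":0},
    {"dp":[-0.2,0.9,25],"spin":0},
    {"dp":[-0.2,0.9,25],"spin":0},
    {"dp":[0,0,0],"spin":0},
  ],
)

```text
clock: 37.1
position: [0.6342, -0.1182, 0.4413]
ee_rot: [0.7, 0.714, -0.012, -0.017]
ft_force: [0.2, 1.4, -1.3]
grip_width: 0.132
grasp_force: 49.3
```

Run:
```python
from h import *
x,y,a=pk(1); go(x,y,.3535,a+np.pi,.295)
S=viewer.camera("side");cv2.imwrite("pics/side10.png",S)
T=viewer.camera("top");cv2.imwrite("pics/top10.png",T)
a=cv2.resize(S[180:280,270:370],None,fx=4,fy=4,interpolation=cv2.INTER_CUBIC);b=cv2.resize(T[150:250,260:360],None,fx=4,fy=4,interpolation=cv2.INTER_CUBIC)
cv2.imwrite("pics/c11.png",np.hstack([a,b]))
```

```text
[ 0.6342 -0.1182  0.4413] yaw 1.591 z [-0.0422  0.0069 -0.9991] horiz [-0.4  2.  -0.1] vert [-0.7  3.7 87.8] spin -0.007 j [ 0.13  0.38 -0.03  1.32  0.01  1.48  0.13] w 0.132 f [ 0.2  1.4 -1.3]
```

View pics/c11.png

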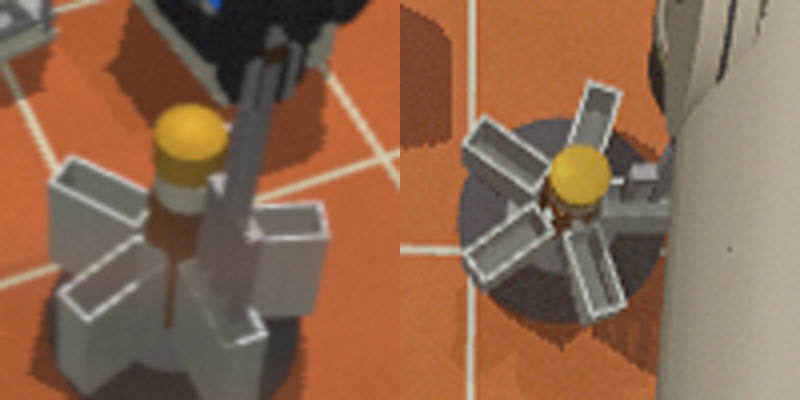

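The fork's head is over the −y pocket and the caddy has not turned. I'll lower it.

arm_command(
  plan=[
    {"dp":[-0.4,1.5,8],"spin":0},
    {"dp":[-0.1,0.4,10],"spin":0},
    {"dp":[-0.1,0.4,10],"spin":0},
    {"dp":[0,0,0],"spin":0},
  ],
)

```text
clock: 37.6
position: [0.6356, -0.1184, 0.4148]
ee_rot: [0.698, 0.715, -0.012, -0.016]
ft_force: [0.0, -0.2, -0.9]
grip_width: 0.129
grasp_force: 49.3
```

arm_command(
  plan=[
    {"dp":[-0.1,0.4,10],"spin":0},
    {"dp":[-0.1,0.4,10],"spin":0},
    {"dp":[-0.1,0.4,10],"spin":0},
    {"dp":[0,0,0],"spin":0},
  ],
)

```text
clock: 38.0
position: [0.6356, -0.1186, 0.3846]
ee_rot: [0.698, 0.715, -0.012, -0.016]
ft_force: [-0.1, 0.4, -0.7]
grip_width: 0.133
grasp_force: 49.3
```

arm_command(
  plan=[
    {"dp":[-0.1,0.4,10],"spin":0},
    {"dp":[-0.1,0.4,10],"spin":0},
    {"dp":[0,0.2,5],"spin":0},
    {"dp":[0,0,0],"spin":0},
  ],
)

```text
clock: 38.4
position: [0.6359, -0.1186, 0.3606]
ee_rot: [0.698, 0.715, -0.011, -0.016]
ft_force: [-0.1, -0.5, -0.6]
grip_width: 0.131
grasp_force: 49.3
```

Run:
```python
from h import *
x,y,a=pk(1); go(x,y,.3535,a+np.pi,.295)
```

```text
[ 0.6359 -0.1186  0.3606] yaw 1.595 z [-0.0385  0.0057 -0.9992] horiz [ 0.5 -0.7  0. ] vert [-0.   0.3  7.1] spin -0.003 j [ 0.13  0.42 -0.03  1.44  0.01  1.32  0.13] w 0.131 f [-0.1 -0.5 -0.6]
```

arm_command(
  plan=[
    {"dp":[0,0,3],"spin":0},
    {"dp":[0,0,2],"spin":0},
    {"dp":[0,0,0],"spin":0},
  ],
)

```text
clock: 38.7
position: [0.6359, -0.1186, 0.3566]
ee_rot: [0.698, 0.715, -0.011, -0.015]
ft_force: [-0.1, -0.6, -1.1]
grip_width: 0.134
grasp_force: 49.3
```

arm_command(
  plan=[
    {"dp":[0,0,1],"spin":0},
    {"dp":[0,0,1],"spin":0},
    {"dp":[0,0,0],"spin":0},
    {"dp":[0,0,0],"spin":0},
  ],
)

```text
clock: 39.1
position: [0.6358, -0.1186, 0.3548]
ee_rot: [0.698, 0.715, -0.011, -0.015]
ft_force: [0.6, -0.2, -0.1]
grip_width: 0.13
grasp_force: 49.3
```

arm_command(
  plan=[
    {"dp":[0,0,1],"spin":0},
    {"dp":[0,0,0.8],"spin":0},
    {"dp":[0,0,0],"spin":0},
    {"dp":[0,0,0],"spin":0},
  ],
)

```text
clock: 39.5
position: [0.6358, -0.1186, 0.3534]
ee_rot: [0.698, 0.715, -0.011, -0.015]
ft_force: [0.1, 0.5, 3.9]
grip_width: 0.131
grasp_force: 49.9
```

arm_command(
  plan=[
    {"dp":[0,0,0.5],"spin":0},
    {"dp":[0,0,0],"spin":0},
    {"dp":[0,0,0],"spin":0},
  ],
)

```text
clock: 39.8
position: [0.6359, -0.1187, 0.3533]
ee_rot: [0.698, 0.715, -0.011, -0.015]
ft_force: [-0.9, 0.2, 6.3]
grip_width: 0.134
grasp_force: 50.4
```

arm_command(
  plan=[
    {"dp":[0,0,0],"spin":0},
    {"dp":[0,0,0],"spin":0},
    {"dp":[0,0,0],"spin":0},
    {"dp":[0,0,0],"spin":0},
  ],
  grip=0.25,
)

```text
clock: 40.2
position: [0.6357, -0.1186, 0.3521]
ee_rot: [0.698, 0.715, -0.011, -0.015]
ft_force: [0.4, 0.2, 1.2]
grip_width: 0.374
grasp_force: 0.0
```

arm_command(
  plan=[
    {"dp":[0,0,-15],"spin":0},
    {"dp":[0,0,-25],"spin":0},
    {"dp":[0,0,-35],"spin":0},
    {"dp":[0,0,-35],"spin":0},
    {"dp":[0,0,0],"spin":0},
  ],
)

```text
clock: 40.7
position: [0.6401, -0.1193, 0.4693]
ee_rot: [0.699, 0.715, -0.008, -0.011]
ft_force: [-0.1, -0.5, -0.4]
grip_width: 0.377
grasp_force: 0.0
```

arm_command(
  plan=[
    {"dp":[0,0,0],"spin":0.142},
    {"dp":[0,0,0],"spin":0.142},
    {"dp":[0,0,0],"spin":0.142},
    {"dp":[0,0,0],"spin":0.142},
    {"dp":[0,0,0],"spin":0.142},
  ],
)

```text
clock: 41.2
position: [0.6397, -0.1192, 0.4629]
ee_rot: [0.905, 0.425, -0.015, -0.01]
ft_force: [0.7, -0.2, -0.5]
grip_width: 0.375
grasp_force: 0.0
```

arm_command(
  plan=[
    {"dp":[0,0,0],"spin":0.142},
    {"dp":[0,0,0],"spin":0.142},
    {"dp":[0,0,0],"spin":0.142},
    {"dp":[0,0,0],"spin":0.142},
    {"dp":[0,0,0],"spin":0.142},
  ],
)

```text
clock: 41.7
position: [0.6397, -0.1192, 0.4629]
ee_rot: [0.996, 0.084, -0.018, -0.004]
ft_force: [-0.2, -0.1, -0.2]
grip_width: 0.372
grasp_force: 0.0
```

Run:
```python
from h import *
go(.5947,.2436,.348,.172,.155)
```

```text
[ 0.6397 -0.1192  0.4629] yaw 0.169 z [-0.0365  0.0055 -0.9993] horiz [  22.2 -363.4    3.4] vert [  4.    1.3 114.8] spin -0.003 j [-0.02  0.38  0.19  1.28 -0.07  1.52 -1.24] w 0.372 f [-0.2 -0.1 -0.2]
```

arm_command(
  plan=[
    {"dp":[2.2,-36.3,0.3],"spin":0},
    {"dp":[2.2,-36.3,0.3],"spin":0},
    {"dp":[2.2,-36.3,0.3],"spin":0},
    {"dp":[2.2,-36.3,0.3],"spin":0},
    {"dp":[2.2,-36.3,0.3],"spin":0},
  ],
)

```text
clock: 42.2
position: [0.6186, 0.0629, 0.4633]
ee_rot: [0.996, 0.087, -0.018, -0.004]
ft_force: [1.6, 0.3, -0.3]
grip_width: 0.371
grasp_force: 0.0
```

arm_command(
  plan=[
    {"dp":[2.2,-36.3,0.3],"spin":0},
    {"dp":[2.2,-36.3,0.3],"spin":0},
    {"dp":[2.2,-36.3,0.3],"spin":0},
    {"dp":[2.2,-36.3,0.3],"spin":0},
    {"dp":[2.2,-36.3,0.3],"spin":0},
  ],
)

```text
clock: 42.7
position: [0.5978, 0.2435, 0.4636]
ee_rot: [0.996, 0.087, -0.018, -0.004]
ft_force: [0.7, 0.0, 0.0]
grip_width: 0.376
grasp_force: 0.0
```

arm_command(
  plan=[
    {"dp":[0,0,0],"spin":0},
    {"dp":[0,0,0],"spin":0},
    {"dp":[0,0,0],"spin":0},
  ],
)

```text
clock: 43.0
position: [0.5986, 0.2409, 0.4632]
ee_rot: [0.996, 0.087, -0.018, -0.004]
ft_force: [0.9, -0.7, -0.0]
grip_width: 0.374
grasp_force: 0.0
```

Run:
```python
from h import *
go(.5947,.2436,.348,.172,.155)
```

```text
[0.5986 0.2409 0.4632] yaw 0.173 z [-0.0363  0.005  -0.9993] horiz [ 2.  -1.6 -0.1] vert [  4.    1.3 115.2] spin 0.001 j [-0.46  0.37  0.01  1.29 -0.02  1.51 -1.84] w 0.374 f [ 0.9 -0.7 -0. ]
```

arm_command(
  plan=[
    {"dp":[2,-1.6,0],"spin":0},
    {"dp":[1.2,0.4,35],"spin":0},
    {"dp":[1.2,0.4,35],"spin":0},
    {"dp":[1,0.3,25],"spin":0},
    {"dp":[0.6,0.2,20],"spin":0},
  ],
)

```text
clock: 43.5
position: [0.6, 0.2429, 0.346]
ee_rot: [0.996, 0.087, -0.019, -0.004]
ft_force: [-0.5, 0.0, 0.1]
grip_width: 0.377
grasp_force: 0.0
```

arm_command(
  plan=[
    {"dp":[0,0,0],"spin":0},
    {"dp":[0,0,0],"spin":0},
    {"dp":[0,0,0],"spin":0},
  ],
)

```text
clock: 43.8
position: [0.6004, 0.2439, 0.3495]
ee_rot: [0.996, 0.087, -0.017, -0.005]
ft_force: [-0.4, 0.4, -0.1]
grip_width: 0.374
grasp_force: 0.0
```

arm_command(
  plan=[
    {"dp":[0,0,0],"spin":0},
    {"dp":[0,0,0],"spin":0},
    {"dp":[0,0,0],"spin":0},
    {"dp":[0,0,0],"spin":0},
    {"dp":[0,0,0],"spin":0},
  ],
  grip=1,
)

```text
clock: 44.3
position: [0.6002, 0.2441, 0.3492]
ee_rot: [0.996, 0.087, -0.017, -0.005]
ft_force: [0.1, -1.4, 7.6]
grip_width: 0.13
grasp_force: 49.5
```

Run:
```python
from h import *
go(.5947,.2436,.523,.172,.155)
```

```text
[0.6002 0.2441 0.3492] yaw 0.175 z [-0.0347  0.0064 -0.9994] horiz [-0.4  1.5 -0. ] vert [  -5.7   -2.1 -173.7] spin 0.003 j [-0.45  0.42  0.    1.45 -0.02  1.29 -1.84] w 0.13 f [ 0.1 -1.4  7.6]
```

arm_command(
  plan=[
    {"dp":[-0.5,-0.2,-15],"spin":0},
    {"dp":[-1.3,-0.5,-40],"spin":0},
    {"dp":[-1.3,-0.5,-40],"spin":0},
    {"dp":[-1.3,-0.5,-40],"spin":0},
    {"dp":[-1.3,-0.5,-40],"spin":0},
  ],
)

```text
clock: 44.8
position: [0.5998, 0.2441, 0.5256]
ee_rot: [0.996, 0.087, -0.018, -0.004]
ft_force: [0.3, -0.3, -1.4]
grip_width: 0.129
grasp_force: 49.0
```

arm_command(
  plan=[
    {"dp":[-0.5,-0.2,-15],"spin":0},
    {"dp":[0,0,0],"spin":0},
    {"dp":[0,0,0],"spin":0},
  ],
)

```text
clock: 45.1
position: [0.6003, 0.2443, 0.5373]
ee_rot: [0.996, 0.087, -0.018, -0.004]
ft_force: [0.4, 0.5, -2.0]
grip_width: 0.133
grasp_force: 49.1
```

Run:
```python
from h import *
x,y,a=pk(0); go(x,y,.3672,a+np.pi,.155)
```

```text
[0.6003 0.2443 0.5373] yaw 0.175 z [-0.0375  0.0051 -0.9993] horiz [-76.4 319.6  -1. ] vert [  6.1   2.  170. ] spin -0.167 j [-0.46  0.37  0.02  1.14 -0.03  1.66 -1.85] w 0.133 f [ 0.4  0.5 -2. ]
```

arm_command(
  plan=[
    {"dp":[-12.5,35.5,0],"spin":0},
    {"dp":[-12.5,35.5,0],"spin":0},
    {"dp":[-12.5,35.5,0],"spin":0},
    {"dp":[-10,35.5,0],"spin":0},
    {"dp":[-8.9,35.5,-0.5],"spin":0},
  ],
)

```text
clock: 45.6
position: [0.5751, 0.0582, 0.5365]
ee_rot: [0.996, 0.087, -0.02, -0.004]
ft_force: [1.3, 0.6, -0.6]
grip_width: 0.132
grasp_force: 49.0
```

arm_command(
  plan=[
    {"dp":[-5,35.5,-0.5],"spin":0},
    {"dp":[-5,35.5,0],"spin":0},
    {"dp":[-5,35.5,0],"spin":-0.083},
    {"dp":[-5,35.5,0],"spin":-0.084},
    {"dp":[0,0,0],"spin":0},
  ],
)

```text
clock: 46.1
position: [0.5831, -0.0892, 0.5357]
ee_rot: [0.986, 0.167, -0.02, -0.005]
ft_force: [0.1, 0.2, -1.4]
grip_width: 0.133
grasp_force: 49.1
```

arm_command(
  plan=[
    {"dp":[0,0,0],"spin":0},
    {"dp":[0,0,0],"spin":0},
  ],
)

```text
clock: 46.3
position: [0.5837, -0.0823, 0.5366]
ee_rot: [0.985, 0.17, -0.019, -0.006]
ft_force: [0.5, 0.6, -0.8]
grip_width: 0.133
grasp_force: 49.1
```

Run:
```python
from h import *
x,y,a=pk(0); go(x,y,.3672,a+np.pi,.155)
```

```text
[ 0.5837 -0.0823  0.5366] yaw 0.343 z [-0.0387  0.0061 -0.9992] horiz [-3.3  0.5  0.1] vert [  5.8   3.2 169.3] spin 0.001 j [-0.08  0.23  0.18  1.32 -0.04  1.63 -1.13] w 0.133 f [ 0.5  0.6 -0.8]
```

Correct and descend in steps (0.34, 0.19 per 10 mm).

arm_command(
  plan=[
    {"dp":[-3.3,0.5,0],"spin":0},
    {"dp":[1,0.6,30],"spin":0},
    {"dp":[1,0.6,30],"spin":0},
    {"dp":[0.7,0.4,20],"spin":0},
    {"dp":[0,0,0],"spin":0},
  ],
)

```text
clock: 46.8
position: [0.5803, -0.0842, 0.4548]
ee_rot: [0.985, 0.171, -0.02, -0.006]
ft_force: [-1.0, -0.2, -1.4]
grip_width: 0.131
grasp_force: 49.0
```

arm_command(
  plan=[
    {"dp":[0,0,0],"spin":0},
    {"dp":[0,0,0],"spin":0},
  ],
)

```text
clock: 47.0
position: [0.581, -0.0849, 0.4594]
ee_rot: [0.985, 0.17, -0.017, -0.006]
ft_force: [0.1, 0.8, 0.2]
grip_width: 0.132
grasp_force: 49.0
```

Run:
```python
from h import *
x,y,a=pk(0); go(x,y,.3672,a+np.pi,.155)
T=viewer.camera("top");cv2.imwrite("pics/top11.png",T);S=viewer.camera("side");cv2.imwrite("pics/side11.png",S)
```

```text
[ 0.581  -0.0849  0.4594] yaw 0.342 z [-0.0346  0.0054 -0.9994] horiz [-0.4 -1.4  0. ] vert [ 2.8  1.5 92.1] spin 0.001 j [-0.07  0.24  0.17  1.47 -0.04  1.47 -1.13] w 0.132 f [0.1 0.8 0.2]
```

arm_command(
  plan=[
    {"dp":[0,-1.2,10],"spin":0},
    {"dp":[0.4,0.2,13],"spin":0},
    {"dp":[0.4,0.2,13],"spin":0},
    {"dp":[0,0,0],"spin":0},
  ],
)

```text
clock: 47.5
position: [0.5795, -0.0838, 0.4188]
ee_rot: [0.985, 0.17, -0.02, -0.006]
ft_force: [0.5, 0.4, -0.5]
grip_width: 0.126
grasp_force: 49.0
```

arm_command(
  plan=[
    {"dp":[0.4,0.2,13],"spin":0},
    {"dp":[0.4,0.2,13],"spin":0},
    {"dp":[0.4,0.2,13],"spin":0},
    {"dp":[0.2,0.1,9],"spin":0},
    {"dp":[0,0,0],"spin":0},
  ],
)

```text
clock: 48.0
position: [0.5795, -0.0838, 0.3719]
ee_rot: [0.985, 0.17, -0.019, -0.006]
ft_force: [0.3, 0.0, -1.6]
grip_width: 0.132
grasp_force: 49.0
```

arm_command(
  plan=[
    {"dp":[0,0,3],"spin":0},
    {"dp":[0,0,2],"spin":0},
    {"dp":[0,0,0],"spin":0},
    {"dp":[0,0,0],"spin":0},
  ],
)

```text
clock: 48.4
position: [0.5797, -0.0838, 0.369]
ee_rot: [0.985, 0.17, -0.017, -0.006]
ft_force: [0.1, -0.2, -1.4]
grip_width: 0.131
grasp_force: 49.0
```

arm_command(
  plan=[
    {"dp":[0,0,1],"spin":0},
    {"dp":[0,0,0.6],"spin":0},
    {"dp":[0,0,0],"spin":0},
    {"dp":[0,0,0],"spin":0},
  ],
)

```text
clock: 48.8
position: [0.5796, -0.0838, 0.3672]
ee_rot: [0.985, 0.17, -0.018, -0.006]
ft_force: [1.0, -0.1, 0.3]
grip_width: 0.129
grasp_force: 49.3
```

arm_command(
  plan=[
    {"dp":[0,0,0.6],"spin":0},
    {"dp":[0,0,0],"spin":0},
    {"dp":[0,0,0],"spin":0},
  ],
)

```text
clock: 49.1
position: [0.5797, -0.0838, 0.3671]
ee_rot: [0.985, 0.17, -0.017, -0.006]
ft_force: [-0.4, -0.5, 5.1]
grip_width: 0.13
grasp_force: 49.8
```

arm_command(
  plan=[
    {"dp":[0,0,0],"spin":0},
    {"dp":[0,0,0],"spin":0},
    {"dp":[0,0,0],"spin":0},
    {"dp":[0,0,0],"spin":0},
  ],
  grip=0.25,
)

```text
clock: 49.5
position: [0.5795, -0.0838, 0.3663]
ee_rot: [0.985, 0.17, -0.018, -0.006]
ft_force: [-0.3, -0.8, 0.0]
grip_width: 0.374
grasp_force: 0.0
```

arm_command(
  plan=[
    {"dp":[-0.6,-0.3,-15],"spin":0},
    {"dp":[-1,-0.5,-25],"spin":0},
    {"dp":[-1.2,-0.6,-35],"spin":0},
    {"dp":[-1,-0.5,-27],"spin":0},
    {"dp":[0,0,0],"spin":0.085},
  ],
)

```text
clock: 50.0
position: [0.5793, -0.0841, 0.4743]
ee_rot: [0.992, 0.128, -0.014, -0.004]
ft_force: [0.3, 0.2, -1.4]
grip_width: 0.375
grasp_force: 0.0
```

arm_command(
  plan=[
    {"dp":[0,0,0],"spin":0.085},
    {"dp":[0,0,0],"spin":0},
  ],
)

```text
clock: 50.2
position: [0.579, -0.0839, 0.4699]
ee_rot: [0.996, 0.085, -0.018, -0.004]
ft_force: [0.2, 0.7, 0.0]
grip_width: 0.375
grasp_force: 0.0
```

Run:
```python
from h import *
go(.5873,.287,.3492,.172,.155)
```

```text
[ 0.579  -0.0839  0.4699] yaw 0.17 z [-0.0356  0.0054 -0.9994] horiz [  76.4 -362.3    1.5] vert [  4.1   1.4 120.6] spin -0.002 j [-0.09  0.23  0.19  1.46 -0.05  1.49 -1.3 ] w 0.375 f [0.2 0.7 0. ]
```

arm_command(
  plan=[
    {"dp":[7.6,-36.3,0.2],"spin":0},
    {"dp":[7.6,-36.3,0.2],"spin":0},
    {"dp":[7.6,-36.3,0.2],"spin":0},
    {"dp":[7.6,-36.3,0.2],"spin":0},
    {"dp":[7.6,-36.3,0.2],"spin":0},
  ],
)

```text
clock: 50.7
position: [0.5852, 0.1029, 0.4691]
ee_rot: [0.996, 0.087, -0.018, -0.004]
ft_force: [0.2, -0.0, 0.0]
grip_width: 0.377
grasp_force: 0.0
```

arm_command(
  plan=[
    {"dp":[7.6,-36.3,0.2],"spin":0},
    {"dp":[7.6,-36.3,0.2],"spin":0},
    {"dp":[7.6,-36.3,0.2],"spin":0},
    {"dp":[7.6,-36.3,0],"spin":0},
    {"dp":[7.6,-36.3,0],"spin":0},
  ],
)

```text
clock: 51.2
position: [0.5917, 0.2882, 0.4692]
ee_rot: [0.996, 0.087, -0.018, -0.004]
ft_force: [0.9, 0.6, 0.4]
grip_width: 0.38
grasp_force: 0.0
```

arm_command(
  plan=[
    {"dp":[0,0,0],"spin":0},
    {"dp":[0,0,0],"spin":0},
    {"dp":[0,0,0],"spin":0},
  ],
)

```text
clock: 51.5
position: [0.5922, 0.2857, 0.4689]
ee_rot: [0.996, 0.086, -0.018, -0.004]
ft_force: [0.5, -0.1, -0.2]
grip_width: 0.376
grasp_force: 0.0
```

Run:
```python
from h import *
go(.5873,.287,.3492,.172,.155)
```

```text
[0.5922 0.2857 0.4689] yaw 0.172 z [-0.0364  0.0049 -0.9993] horiz [ 0.8 -0.4 -0. ] vert [  4.2   1.3 119.6] spin -0.0 j [-0.51  0.39 -0.01  1.25 -0.02  1.53 -1.91] w 0.376 f [ 0.5 -0.1 -0.2]
```

arm_command(
  plan=[
    {"dp":[0.8,-1.2,0],"spin":0},
    {"dp":[1.2,0.4,35],"spin":0},
    {"dp":[1.2,0.4,35],"spin":0},
    {"dp":[1,0.3,29],"spin":0},
    {"dp":[0.6,0.2,20],"spin":0},
  ],
)

```text
clock: 52.0
position: [0.5921, 0.287, 0.3474]
ee_rot: [0.996, 0.085, -0.019, -0.004]
ft_force: [-0.7, -0.4, 0.5]
grip_width: 0.374
grasp_force: 0.0
```

arm_command(
  plan=[
    {"dp":[0,0,0],"spin":0},
    {"dp":[0,0,0],"spin":0},
    {"dp":[0,0,0],"spin":0},
  ],
)

```text
clock: 52.3
position: [0.5927, 0.288, 0.3514]
ee_rot: [0.996, 0.086, -0.017, -0.005]
ft_force: [-0.2, -1.0, -0.2]
grip_width: 0.373
grasp_force: 0.0
```

arm_command(
  plan=[
    {"dp":[0,0,0],"spin":0},
    {"dp":[0,0,0],"spin":0},
    {"dp":[0,0,0],"spin":0},
    {"dp":[0,0,0],"spin":0},
    {"dp":[0,0,0],"spin":0},
  ],
  grip=1,
)

```text
clock: 52.8
position: [0.5926, 0.2882, 0.351]
ee_rot: [0.996, 0.086, -0.017, -0.005]
ft_force: [0.3, -0.5, 6.4]
grip_width: 0.131
grasp_force: 50.1
```

arm_command(
  plan=[
    {"dp":[-0.5,-0.2,-15],"spin":0},
    {"dp":[-1.3,-0.5,-40],"spin":0},
    {"dp":[-1.3,-0.5,-40],"spin":0},
    {"dp":[-1.3,-0.5,-40],"spin":0},
    {"dp":[-1.3,-0.5,-40],"spin":0},
  ],
)

```text
clock: 53.3
position: [0.5922, 0.2882, 0.5274]
ee_rot: [0.996, 0.086, -0.018, -0.005]
ft_force: [0.1, 0.7, -0.1]
grip_width: 0.128
grasp_force: 49.1
```

arm_command(
  plan=[
    {"dp":[-0.6,-0.2,-17],"spin":0},
    {"dp":[0,0,0],"spin":0},
    {"dp":[0,0,0],"spin":0},
  ],
)

```text
clock: 53.6
position: [0.5926, 0.2884, 0.5415]
ee_rot: [0.996, 0.086, -0.018, -0.004]
ft_force: [0.6, -0.5, -0.9]
grip_width: 0.131
grasp_force: 49.2
```

Run:
```python
from h import *
x,y,a=pk(2); go(x,y,.3672,a,.155)
```

```text
[0.5926 0.2884 0.5415] yaw 0.172 z [-0.037   0.0055 -0.9993] horiz [ 19.4 378.5  -5.1] vert [  6.2   2.  174.1] spin 0.459 j [-0.52  0.4  -0.    1.09 -0.02  1.68 -1.92] w 0.131 f [ 0.6 -0.5 -0.9]
```

arm_command(
  plan=[
    {"dp":[1.8,34.4,-0.5],"spin":0},
    {"dp":[1.8,34.4,-0.5],"spin":0},
    {"dp":[1.8,34.4,-0.5],"spin":0},
    {"dp":[1.8,34.4,-0.5],"spin":0},
    {"dp":[1.8,34.4,-0.5],"spin":0},
  ],
)

```text
clock: 54.1
position: [0.6311, 0.1191, 0.5401]
ee_rot: [0.996, 0.086, -0.019, -0.004]
ft_force: [0.3, -0.8, -1.3]
grip_width: 0.13
grasp_force: 49.1
```

arm_command(
  plan=[
    {"dp":[1.8,34.4,-0.5],"spin":0},
    {"dp":[1.8,34.4,-0.5],"spin":0},
    {"dp":[1.8,34.4,-0.5],"spin":0},
    {"dp":[1.8,34.4,-0.5],"spin":0},
    {"dp":[1.8,34.4,-0.5],"spin":0},
  ],
)

```text
clock: 54.6
position: [0.6695, -0.0488, 0.5402]
ee_rot: [0.996, 0.086, -0.02, -0.005]
ft_force: [0.3, 0.6, -1.2]
grip_width: 0.131
grasp_force: 49.1
```

arm_command(
  plan=[
    {"dp":[1.4,34.4,0],"spin":0},
    {"dp":[0,0,0],"spin":0.115},
    {"dp":[0,0,0],"spin":0.115},
    {"dp":[0,0,0],"spin":0.115},
    {"dp":[0,0,0],"spin":0.114},
  ],
)

```text
clock: 55.1
position: [0.6766, -0.0812, 0.5396]
ee_rot: [0.989, -0.146, -0.02, 0.0]
ft_force: [-0.5, -0.3, -1.1]
grip_width: 0.13
grasp_force: 49.1
```

arm_command(
  plan=[
    {"dp":[0,0,0],"spin":0},
    {"dp":[0,0,0],"spin":0},
  ],
)

```text
clock: 55.3
position: [0.6766, -0.081, 0.5404]
ee_rot: [0.99, -0.141, -0.02, -0.0]
ft_force: [-0.1, -1.0, -0.1]
grip_width: 0.127
grasp_force: 49.2
```

Run:
```python
from h import *
x,y,a=pk(2); go(x,y,.369,a,.155)
T=viewer.camera("top");cv2.imwrite("pics/top12.png",T)
```

```text
[ 0.6766 -0.081   0.5404] yaw -0.284 z [-0.0387  0.0056 -0.9992] horiz [ 0.2  0.1 -0. ] vert [  6.6  -0.9 171.2] spin 0.003 j [-0.09  0.46  0.23  1.02 -0.1   1.71 -1.74] w 0.127 f [-0.1 -1.  -0.1]
```

arm_command(
  plan=[
    {"dp":[0.9,-0.1,25],"spin":0},
    {"dp":[1.1,-0.1,30],"spin":0},
    {"dp":[0.9,-0.1,25],"spin":0},
    {"dp":[0,0,0],"spin":0},
    {"dp":[0,0,0],"spin":0},
  ],
)

```text
clock: 55.85
position: [0.6765, -0.0812, 0.4619]
ee_rot: [0.99, -0.142, -0.019, -0.0]
ft_force: [0.4, 0.2, 0.2]
grip_width: 0.13
grasp_force: 49.1
```

Run:
```python
from h import *
x,y,a=pk(2); go(x,y,.369,a,.155)
```

```text
[ 0.6765 -0.0812  0.4619] yaw -0.286 z [-0.0372  0.0056 -0.9993] horiz [ 0.1 -0.1 -0. ] vert [ 3.5 -0.5 92.9] spin 0.001 j [-0.09  0.46  0.22  1.19 -0.1   1.54 -1.74] w 0.13 f [0.4 0.2 0.2]
```

arm_command(
  plan=[
    {"dp":[0.4,0,11],"spin":0},
    {"dp":[0.5,-0.1,13],"spin":0},
    {"dp":[0.5,-0.1,13],"spin":0},
    {"dp":[0,0,0],"spin":0},
  ],
)

```text
clock: 56.25
position: [0.6762, -0.081, 0.4216]
ee_rot: [0.99, -0.143, -0.021, 0.0]
ft_force: [-0.7, 0.8, -0.6]
grip_width: 0.13
grasp_force: 49.1
```

arm_command(
  plan=[
    {"dp":[0.5,0,13],"spin":0},
    {"dp":[0.5,0,13],"spin":0},
    {"dp":[0.5,-0.1,13],"spin":0},
    {"dp":[0.4,0,10],"spin":0},
    {"dp":[0,0,0],"spin":0},
  ],
)

```text
clock: 56.75
position: [0.6763, -0.0813, 0.3731]
ee_rot: [0.99, -0.143, -0.02, 0.0]
ft_force: [0.3, -0.6, -0.7]
grip_width: 0.127
grasp_force: 49.1
```

arm_command(
  plan=[
    {"dp":[0,0,3],"spin":0},
    {"dp":[0,0,2],"spin":0},
    {"dp":[0,0,0],"spin":0},
    {"dp":[0,0,0],"spin":0},
  ],
)

```text
clock: 57.15
position: [0.6765, -0.0814, 0.3707]
ee_rot: [0.99, -0.143, -0.018, -0.0]
ft_force: [-0.6, 0.9, -0.4]
grip_width: 0.127
grasp_force: 49.1
```

arm_command(
  plan=[
    {"dp":[0,0,0.6],"spin":0},
    {"dp":[0,0,0],"spin":0},
    {"dp":[0,0,0],"spin":0},
  ],
)

```text
clock: 57.45
position: [0.6764, -0.0813, 0.3698]
ee_rot: [0.99, -0.143, -0.019, -0.0]
ft_force: [0.7, -0.6, -0.7]
grip_width: 0.129
grasp_force: 49.1
```

arm_command(
  plan=[
    {"dp":[0,0,0.8],"spin":0},
    {"dp":[0,0,0.7],"spin":0},
    {"dp":[0,0,0],"spin":0},
    {"dp":[0,0,0],"spin":0},
  ],
)

```text
clock: 57.85
position: [0.6764, -0.0814, 0.3691]
ee_rot: [0.99, -0.143, -0.018, -0.0]
ft_force: [-0.4, 0.4, 5.4]
grip_width: 0.128
grasp_force: 49.9
```

arm_command(
  plan=[
    {"dp":[0,0,0.5],"spin":0},
    {"dp":[0,0,0],"spin":0},
    {"dp":[0,0,0],"spin":0},
  ],
)

```text
clock: 58.15
position: [0.6764, -0.0814, 0.369]
ee_rot: [0.99, -0.143, -0.018, -0.0]
ft_force: [-0.7, 0.7, 8.4]
grip_width: 0.128
grasp_force: 50.4
```

arm_command(
  plan=[
    {"dp":[0,0,0],"spin":0},
    {"dp":[0,0,0],"spin":0},
    {"dp":[0,0,0],"spin":0},
    {"dp":[0,0,0],"spin":0},
  ],
  grip=0.25,
)

```text
clock: 58.55
position: [0.6763, -0.0813, 0.3674]
ee_rot: [0.99, -0.143, -0.019, -0.0]
ft_force: [0.0, -0.3, 0.2]
grip_width: 0.376
grasp_force: 0.0
```

arm_command(
  plan=[
    {"dp":[-0.5,0,-15],"spin":0},
    {"dp":[-0.9,0.1,-25],"spin":0},
    {"dp":[-1.2,0.1,-35],"spin":0},
    {"dp":[-1,0.1,-27],"spin":0},
    {"dp":[0,0,0],"spin":-0.115},
  ],
)

```text
clock: 59.05
position: [0.6766, -0.0813, 0.4761]
ee_rot: [0.996, -0.086, -0.015, -0.001]
ft_force: [0.2, 0.4, 0.6]
grip_width: 0.371
grasp_force: 0.0
```

arm_command(
  plan=[
    {"dp":[0,0,0],"spin":-0.115},
    {"dp":[0,0,0],"spin":-0.115},
    {"dp":[0,0,0],"spin":-0.114},
    {"dp":[0,0,0],"spin":0},
  ],
)

```text
clock: 59.45
position: [0.6764, -0.0813, 0.471]
ee_rot: [0.996, 0.087, -0.018, -0.004]
ft_force: [0.4, -0.4, 0.6]
grip_width: 0.376
grasp_force: 0.0
```

Run:
```python
from h import *
go(.580,.3316,.3505,.172,.155)
```

```text
[ 0.6764 -0.0813  0.471 ] yaw 0.173 z [-0.0357  0.0055 -0.9993] horiz [ -18.3 -421.5    5.5] vert [  4.1   1.4 120.4] spin 0.001 j [-0.04  0.45  0.15  1.17 -0.07  1.56 -1.3 ] w 0.376 f [ 0.4 -0.4  0.6]
```

arm_command(
  plan=[
    {"dp":[-1.5,-35.1,0.4],"spin":0},
    {"dp":[-1.5,-35.1,0.4],"spin":0},
    {"dp":[-1.5,-35.1,0.4],"spin":0},
    {"dp":[-1.5,-35.1,0.4],"spin":0},
    {"dp":[-1.5,-35.1,0.5],"spin":0},
  ],
)

```text
clock: 59.95
position: [0.6386, 0.0917, 0.471]
ee_rot: [0.996, 0.084, -0.018, -0.004]
ft_force: [-0.8, 0.7, 0.9]
grip_width: 0.373
grasp_force: 0.0
```

arm_command(
  plan=[
    {"dp":[-1.5,-35.1,0.5],"spin":0},
    {"dp":[-1.5,-35.1,0.5],"spin":0},
    {"dp":[-1.5,-35.1,0.5],"spin":0},
    {"dp":[-1.5,-35.1,0.5],"spin":0},
    {"dp":[-1.5,-35.1,0.5],"spin":0},
  ],
)

```text
clock: 60.45
position: [0.6012, 0.2633, 0.4708]
ee_rot: [0.996, 0.084, -0.018, -0.004]
ft_force: [0.2, -0.1, 0.5]
grip_width: 0.371
grasp_force: 0.0
```

arm_command(
  plan=[
    {"dp":[-1.5,-35.1,0.5],"spin":0},
    {"dp":[-1.8,-35.4,0.5],"spin":0},
    {"dp":[0,0,0],"spin":0},
    {"dp":[0,0,0],"spin":0},
    {"dp":[0,0,0],"spin":0},
  ],
)

```text
clock: 60.95
position: [0.5868, 0.3299, 0.4703]
ee_rot: [0.996, 0.084, -0.018, -0.004]
ft_force: [-0.1, -0.5, 0.2]
grip_width: 0.38
grasp_force: 0.0
```

Run:
```python
from h import *
go(.580,.3316,.3505,.172,.155)
```

```text
[0.5868 0.3299 0.4703] yaw 0.169 z [-0.0361  0.005  -0.9993] horiz [-1.  -1.2  0. ] vert [  4.2   1.3 119.7] spin -0.003 j [-0.56  0.43 -0.02  1.19 -0.01  1.55 -1.98] w 0.38 f [-0.1 -0.5  0.2]
```

arm_command(
  plan=[
    {"dp":[-1,-1.2,0],"spin":0},
    {"dp":[1.2,0.4,35],"spin":0},
    {"dp":[1.2,0.4,35],"spin":0},
    {"dp":[1,0.3,29],"spin":0},
    {"dp":[0.6,0.2,20],"spin":0},
  ],
)

```text
clock: 61.45
position: [0.5849, 0.3308, 0.3486]
ee_rot: [0.996, 0.085, -0.019, -0.004]
ft_force: [-0.6, -0.5, 0.6]
grip_width: 0.368
grasp_force: 0.0
```

arm_command(
  plan=[
    {"dp":[0,0,0],"spin":0},
    {"dp":[0,0,0],"spin":0},
    {"dp":[0,0,0],"spin":0},
  ],
)

```text
clock: 61.75
position: [0.5854, 0.3319, 0.3528]
ee_rot: [0.996, 0.085, -0.017, -0.005]
ft_force: [0.5, -1.4, 0.6]
grip_width: 0.371
grasp_force: 0.0
```

arm_command(
  plan=[
    {"dp":[0,0,0],"spin":0},
    {"dp":[0,0,0],"spin":0},
    {"dp":[0,0,0],"spin":0},
    {"dp":[0,0,0],"spin":0},
    {"dp":[0,0,0],"spin":0},
  ],
  grip=1,
)

```text
clock: 62.25
position: [0.5853, 0.332, 0.3523]
ee_rot: [0.996, 0.086, -0.017, -0.005]
ft_force: [0.3, -0.7, 5.6]
grip_width: 0.129
grasp_force: 50.2
```

arm_command(
  plan=[
    {"dp":[-0.5,-0.2,-15],"spin":0},
    {"dp":[-1.3,-0.5,-40],"spin":0},
    {"dp":[-1.3,-0.5,-40],"spin":0},
    {"dp":[-1.3,-0.5,-40],"spin":0},
    {"dp":[-1.3,-0.5,-40],"spin":0},
  ],
)

```text
clock: 62.75
position: [0.5848, 0.3321, 0.5288]
ee_rot: [0.996, 0.086, -0.018, -0.005]
ft_force: [0.5, -0.2, -1.2]
grip_width: 0.132
grasp_force: 49.2
```

arm_command(
  plan=[
    {"dp":[0,0,0],"spin":0},
    {"dp":[0,0,0],"spin":0},
  ],
)

```text
clock: 62.95
position: [0.5852, 0.3323, 0.5275]
ee_rot: [0.996, 0.086, -0.017, -0.005]
ft_force: [-0.9, -0.8, -1.4]
grip_width: 0.126
grasp_force: 49.3
```

Run:
```python
from h import *
x,y,a=pk(4); go(x,y,.369,a+np.pi,.155)
x,y,a=pk(3); go(x,y,.369,a,.155)
```

```text
[0.5852 0.3323 0.5275] yaw 0.172 z [-0.0349  0.0069 -0.9994] horiz [-49.9 356.1  -2.9] vert [  5.3   2.  158.4] spin 1.087 j [-0.56  0.43 -0.02  1.08 -0.02  1.66 -1.98] w 0.126 f [-0.9 -0.8 -1.4]
[0.5852 0.3323 0.5275] yaw 0.172 z [-0.0349  0.0069 -0.9994] horiz [  8.8 364.6  -4.9] vert [  5.3   2.  158.4] spin -0.798 j [-0.56  0.43 -0.02  1.08 -0.02  1.66 -1.98] w 0.126 f [-0.9 -0.8 -1.4]
```

arm_command(
  plan=[
    {"dp":[-4.1,32,-1],"spin":0},
    {"dp":[-4.1,32,-1],"spin":0},
    {"dp":[-4.1,32,-1],"spin":0},
    {"dp":[-4.1,32,-1],"spin":0},
    {"dp":[-4.1,32,-1],"spin":0},
  ],
)

```text
clock: 63.45
position: [0.5924, 0.1698, 0.5286]
ee_rot: [0.996, 0.086, -0.019, -0.004]
ft_force: [1.5, -0.2, -0.3]
grip_width: 0.128
grasp_force: 49.2
```

arm_command(
  plan=[
    {"dp":[-4.1,32,-1],"spin":0},
    {"dp":[-4.1,32,-1],"spin":0},
    {"dp":[-4.1,32,-1],"spin":0},
    {"dp":[-4.1,32,-1],"spin":0},
    {"dp":[-4.1,32,-1],"spin":0},
  ],
)

```text
clock: 63.95
position: [0.5997, 0.0087, 0.5324]
ee_rot: [0.996, 0.086, -0.019, -0.004]
ft_force: [0.9, 0.1, -0.4]
grip_width: 0.126
grasp_force: 49.2
```

arm_command(
  plan=[
    {"dp":[-4.1,32,0],"spin":0},
    {"dp":[0,0,0],"spin":0.136},
    {"dp":[0,0,0],"spin":0.136},
    {"dp":[0,0,0],"spin":0.136},
    {"dp":[0,0,0],"spin":0.136},
  ],
)

```text
clock: 64.45
position: [0.6013, -0.0223, 0.5321]
ee_rot: [0.982, -0.188, -0.02, 0.001]
ft_force: [-0.5, -0.5, 0.2]
grip_width: 0.13
grasp_force: 49.2
```

Run:
```python
from h import *
x,y,a=pk(4); go(x+.0039,y+.0044,.3703,a+np.pi,.155)
```

```text
[ 0.6013 -0.0223  0.5321] yaw -0.378 z [-0.0393  0.0055 -0.9992] horiz [ 0.3  0.  -0. ] vert [  6.2  -1.5 161.6] spin 0.537 j [-0.19  0.26  0.2   1.3  -0.06  1.63 -1.95] w 0.13 f [-0.5 -0.5  0.2]
```

arm_command(
  plan=[
    {"dp":[0,0,0],"spin":0.113},
    {"dp":[0,0,0],"spin":0.113},
    {"dp":[0,0,0],"spin":0.112},
    {"dp":[0,0,0],"spin":0.112},
    {"dp":[0,0,0],"spin":0},
  ],
)

```text
clock: 64.95
position: [0.6013, -0.0221, 0.5322]
ee_rot: [0.916, -0.4, -0.019, 0.005]
ft_force: [-0.1, -0.3, -0.9]
grip_width: 0.133
grasp_force: 49.2
```

arm_command(
  plan=[
    {"dp":[0,0,0],"spin":0},
    {"dp":[0,0,0],"spin":0},
  ],
)

```text
clock: 65.15
position: [0.6014, -0.0222, 0.533]
ee_rot: [0.917, -0.398, -0.018, 0.005]
ft_force: [-0.9, -0.0, 0.5]
grip_width: 0.131
grasp_force: 49.2
```

Run:
```python
from h import *
x,y,a=pk(4); go(x+.0039,y+.0044,.3703,a+np.pi,.155)
T=viewer.camera("top");cv2.imwrite("pics/top13.png",T);S=viewer.camera("side");cv2.imwrite("pics/side13.png",S)
b=proj("side",[x,y,.1])[0];print(b)
cv2.imwrite("pics/c12.png",np.hstack([cv2.resize(S[120:290,250:380],(390,510),interpolation=cv2.INTER_CUBIC),cv2.resize(T[130:260,240:370],(390,510),interpolation=cv2.INTER_CUBIC)]))
```

```text
[ 0.6014 -0.0222  0.533 ] yaw -0.82 z [-0.0376  0.0055 -0.9993] horiz [0.1 0.2 0. ] vert [  4.8  -3.9 162.5] spin 0.096 j [-0.23  0.26  0.25  1.3  -0.07  1.63 -2.38] w 0.131 f [-0.9 -0.   0.5]
[295.53684223 227.22250527]
```

View pics/c12.png

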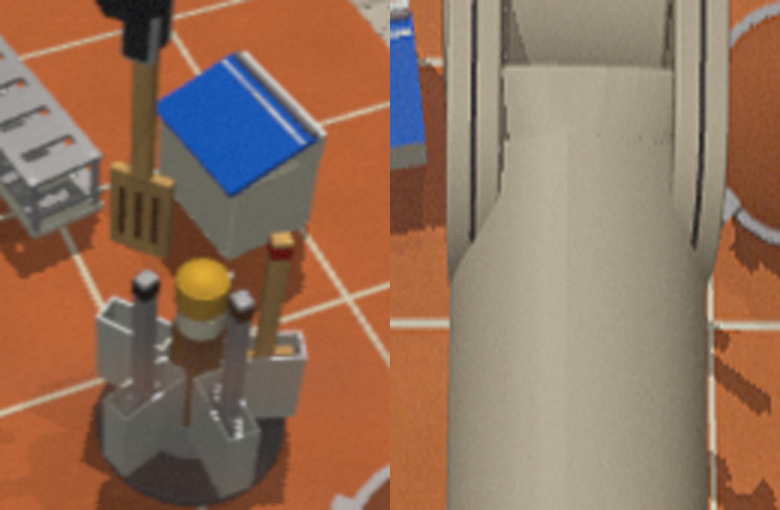

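Three tools stand in their pockets and the caddy has not turned. The turner hangs over its pocket, with its head at about crop (140,215). I'll lower it.

arm_command(
  plan=[
    {"dp":[0.7,-0.6,25],"spin":0},
    {"dp":[0.7,-0.6,25],"spin":0},
    {"dp":[0.6,-0.5,20],"spin":0},
    {"dp":[0,0,0],"spin":0},
    {"dp":[0,0,0],"spin":0},
  ],
)

```text
clock: 65.75
position: [0.6015, -0.0222, 0.4639]
ee_rot: [0.917, -0.399, -0.018, 0.005]
ft_force: [0.5, -0.8, 0.1]
grip_width: 0.133
grasp_force: 49.2
```

Run:
```python
from h import *
x,y,a=pk(4); go(x+.0039,y+.0044,.3703,a+np.pi,.155)
```

```text
[ 0.6015 -0.0222  0.4639] yaw -0.822 z [-0.0368  0.0055 -0.9993] horiz [-0.   0.4  0. ] vert [ 2.7 -2.2 93.5] spin 0.093 j [-0.23  0.27  0.25  1.43 -0.07  1.49 -2.38] w 0.133 f [ 0.5 -0.8  0.1]
```

arm_command(
  plan=[
    {"dp":[0.3,0,11],"spin":0},
    {"dp":[0.4,-0.3,13],"spin":0},
    {"dp":[0.4,-0.3,13],"spin":0},
    {"dp":[0,0,0],"spin":0},
  ],
)

```text
clock: 66.15
position: [0.6009, -0.0223, 0.4237]
ee_rot: [0.917, -0.399, -0.02, 0.006]
ft_force: [0.2, 0.8, -0.9]
grip_width: 0.129
grasp_force: 49.2
```

arm_command(
  plan=[
    {"dp":[0.4,-0.3,13],"spin":0},
    {"dp":[0.4,-0.3,13],"spin":0},
    {"dp":[0.4,-0.3,13],"spin":0},
    {"dp":[0.3,-0.2,10],"spin":0},
    {"dp":[0,0,0],"spin":0},
  ],
)

```text
clock: 66.65
position: [0.6009, -0.0224, 0.3752]
ee_rot: [0.917, -0.399, -0.019, 0.006]
ft_force: [-0.1, 0.7, -1.6]
grip_width: 0.126
grasp_force: 49.2
```

arm_command(
  plan=[
    {"dp":[0,0,3],"spin":0},
    {"dp":[0,0,2],"spin":0},
    {"dp":[0,0,0],"spin":0},
    {"dp":[0,0,0],"spin":0},
  ],
)

```text
clock: 67.05
position: [0.6012, -0.0225, 0.3726]
ee_rot: [0.917, -0.4, -0.018, 0.005]
ft_force: [0.2, 0.4, -0.5]
grip_width: 0.129
grasp_force: 49.2
```

arm_command(
  plan=[
    {"dp":[0,0,0.8],"spin":0},
    {"dp":[0,0,0],"spin":0},
    {"dp":[0,0,0],"spin":0},
  ],
)

```text
clock: 67.35
position: [0.6011, -0.0224, 0.3715]
ee_rot: [0.917, -0.4, -0.018, 0.005]
ft_force: [-0.9, -0.5, -0.5]
grip_width: 0.129
grasp_force: 49.2
```

arm_command(
  plan=[
    {"dp":[0,0,0.8],"spin":0},
    {"dp":[0,0,0.6],"spin":0},
    {"dp":[0,0,0],"spin":0},
    {"dp":[0,0,0],"spin":0},
  ],
)

```text
clock: 67.75
position: [0.6011, -0.0225, 0.3703]
ee_rot: [0.917, -0.4, -0.018, 0.005]
ft_force: [-0.1, -0.4, 2.7]
grip_width: 0.129
grasp_force: 49.6
```

arm_command(
  plan=[
    {"dp":[0,0,0.5],"spin":0},
    {"dp":[0,0,0],"spin":0},
    {"dp":[0,0,0],"spin":0},
  ],
)

```text
clock: 68.05
position: [0.6012, -0.0225, 0.3703]
ee_rot: [0.917, -0.4, -0.017, 0.005]
ft_force: [-0.5, -0.1, 5.4]
grip_width: 0.134
grasp_force: 50.1
```

arm_command(
  plan=[
    {"dp":[0,0,0],"spin":0},
    {"dp":[0,0,0],"spin":0},
    {"dp":[0,0,0],"spin":0},
    {"dp":[0,0,0],"spin":0},
  ],
  grip=0.25,
)

```text
clock: 68.45
position: [0.601, -0.0224, 0.3693]
ee_rot: [0.917, -0.4, -0.018, 0.005]
ft_force: [-1.6, -1.3, -0.3]
grip_width: 0.375
grasp_force: 0.0
```

arm_command(
  plan=[
    {"dp":[-0.4,0.3,-15],"spin":0},
    {"dp":[-0.7,0.6,-25],"spin":0},
    {"dp":[-1,0.8,-35],"spin":0},
    {"dp":[-0.8,0.6,-27],"spin":0},
    {"dp":[0,0,0],"spin":-0.142},
  ],
)

```text
clock: 68.95
position: [0.6014, -0.0227, 0.4774]
ee_rot: [0.943, -0.333, -0.015, 0.002]
ft_force: [-0.0, -0.0, -0.1]
grip_width: 0.379
grasp_force: 0.0
```

arm_command(
  plan=[
    {"dp":[0,0,0],"spin":-0.142},
    {"dp":[0,0,0],"spin":-0.142},
    {"dp":[0,0,0],"spin":-0.142},
    {"dp":[0,0,0],"spin":-0.142},
    {"dp":[0,0,0],"spin":-0.142},
  ],
)

```text
clock: 69.45
position: [0.6011, -0.0225, 0.4729]
ee_rot: [1.0, 0.018, -0.018, -0.003]
ft_force: [-0.0, 0.6, -0.2]
grip_width: 0.372
grasp_force: 0.0
```

arm_command(
  plan=[
    {"dp":[0,0,0],"spin":-0.142},
    {"dp":[0,0,0],"spin":0},
    {"dp":[0,0,0],"spin":0},
  ],
)

```text
clock: 69.75
position: [0.6011, -0.0225, 0.4724]
ee_rot: [0.996, 0.084, -0.018, -0.004]
ft_force: [-0.5, 0.9, -0.4]
grip_width: 0.374
grasp_force: 0.0
```

Run:
```python
from h import *
go(.5722,.3752,.3518,.172,.155)
```

```text
[ 0.6011 -0.0225  0.4724] yaw 0.167 z [-0.0362  0.0055 -0.9993] horiz [  43.2 -395.2    3. ] vert [  4.2   1.4 120.5] spin -0.005 j [-0.14  0.27  0.13  1.41 -0.04  1.5  -1.41] w 0.374 f [-0.5  0.9 -0.4]
```

arm_command(
  plan=[
    {"dp":[3.9,-35.9,0.3],"spin":0},
    {"dp":[3.9,-35.9,0.3],"spin":0},
    {"dp":[3.9,-35.9,0.3],"spin":0},
    {"dp":[3.9,-35.9,0.3],"spin":0},
    {"dp":[3.9,-35.9,0.3],"spin":0},
  ],
)

```text
clock: 70.25
position: [0.5893, 0.1592, 0.472]
ee_rot: [0.996, 0.084, -0.018, -0.004]
ft_force: [0.4, 0.8, 0.1]
grip_width: 0.373
grasp_force: 0.0
```

arm_command(
  plan=[
    {"dp":[3.9,-35.9,0.3],"spin":0},
    {"dp":[3.9,-35.9,0.3],"spin":0},
    {"dp":[3.9,-35.9,0.3],"spin":0},
    {"dp":[3.9,-35.9,0.3],"spin":0},
    {"dp":[3.9,-35.9,0.3],"spin":0},
  ],
)

```text
clock: 70.75
position: [0.5778, 0.3394, 0.4719]
ee_rot: [0.996, 0.084, -0.018, -0.004]
ft_force: [0.9, 0.6, 0.7]
grip_width: 0.377
grasp_force: 0.0
```

arm_command(
  plan=[
    {"dp":[4.2,-36.2,0],"spin":0},
    {"dp":[0,0,0],"spin":0},
    {"dp":[0,0,0],"spin":0},
    {"dp":[0,0,0],"spin":0},
  ],
)

```text
clock: 71.15
position: [0.5765, 0.3734, 0.472]
ee_rot: [0.996, 0.084, -0.018, -0.004]
ft_force: [0.2, 0.1, -0.0]
grip_width: 0.378
grasp_force: 0.0
```

Run:
```python
from h import *
go(.5722,.3757,.3518,.172,.155)
```

```text
[0.5765 0.3734 0.472 ] yaw 0.169 z [-0.0363  0.0048 -0.9993] horiz [ 1.6 -1.3 -0. ] vert [  4.2   1.3 120.1] spin -0.003 j [-0.6   0.46 -0.05  1.14 -0.    1.56 -2.05] w 0.378 f [ 0.2  0.1 -0. ]
```

arm_command(
  plan=[
    {"dp":[1.6,-1.3,0],"spin":0},
    {"dp":[1.2,0.4,35],"spin":0},
    {"dp":[1.2,0.4,35],"spin":0},
    {"dp":[1,0.3,29],"spin":0},
    {"dp":[0.6,0.2,20],"spin":0},
  ],
)

```text
clock: 71.65
position: [0.5773, 0.3747, 0.3505]
ee_rot: [0.996, 0.085, -0.019, -0.004]
ft_force: [0.6, 1.1, -0.3]
grip_width: 0.371
grasp_force: 0.0
```

arm_command(
  plan=[
    {"dp":[0,0,0],"spin":0},
    {"dp":[0,0,0],"spin":0},
    {"dp":[0,0,0],"spin":0},
  ],
)

```text
clock: 71.95
position: [0.5777, 0.3758, 0.3547]
ee_rot: [0.996, 0.085, -0.017, -0.005]
ft_force: [0.1, -0.4, -0.1]
grip_width: 0.373
grasp_force: 0.0
```

arm_command(
  plan=[
    {"dp":[0,0,0],"spin":0},
    {"dp":[0,0,0],"spin":0},
    {"dp":[0,0,0],"spin":0},
    {"dp":[0,0,0],"spin":0},
    {"dp":[0,0,0],"spin":0},
  ],
  grip=1,
)

```text
clock: 72.45
position: [0.5776, 0.3759, 0.3542]
ee_rot: [0.996, 0.086, -0.017, -0.005]
ft_force: [-0.8, -1.8, 6.6]
grip_width: 0.128
grasp_force: 50.3
```

arm_command(
  plan=[
    {"dp":[-0.5,-0.2,-15],"spin":0},
    {"dp":[-1.3,-0.5,-40],"spin":0},
    {"dp":[-1.3,-0.5,-40],"spin":0},
    {"dp":[-1.3,-0.5,-40],"spin":0},
    {"dp":[-1.3,-0.5,-40],"spin":0},
  ],
)

```text
clock: 72.95
position: [0.5771, 0.376, 0.5307]
ee_rot: [0.996, 0.086, -0.018, -0.005]
ft_force: [0.1, 0.9, -0.7]
grip_width: 0.126
grasp_force: 49.3
```

arm_command(
  plan=[
    {"dp":[0,0,0],"spin":0},
    {"dp":[0,0,0],"spin":0},
  ],
)

```text
clock: 73.15
position: [0.5774, 0.3762, 0.5294]
ee_rot: [0.996, 0.086, -0.017, -0.005]
ft_force: [0.0, 0.2, -1.2]
grip_width: 0.125
grasp_force: 49.4
```

Run:
```python
from h import *
x,y,a=pk(3); go(x+.001,y-.0043,.369,a,.155)
```

```text
[0.5774 0.3762 0.5294] yaw 0.172 z [-0.0349  0.0071 -0.9994] horiz [  9.2 413.6  -5.7] vert [  5.3   2.1 160.3] spin -0.798 j [-0.61  0.47 -0.05  1.01 -0.01  1.68 -2.05] w 0.125 f [ 0.   0.2 -1.2]
```

arm_command(
  plan=[
    {"dp":[0.8,34.5,-1.3],"spin":0},
    {"dp":[0.8,34.5,-1.3],"spin":0},
    {"dp":[0.8,34.5,-1.3],"spin":0},
    {"dp":[0.8,34.5,-1.3],"spin":0},
    {"dp":[0.8,34.5,-1.3],"spin":0},
  ],
)

```text
clock: 73.65
position: [0.6113, 0.2055, 0.5308]
ee_rot: [0.996, 0.086, -0.019, -0.004]
ft_force: [0.6, 0.6, 0.3]
grip_width: 0.128
grasp_force: 49.3
```

arm_command(
  plan=[
    {"dp":[0.8,34.5,-1.3],"spin":0},
    {"dp":[0.8,34.5,-1.3],"spin":0},
    {"dp":[0.8,34.5,-1.3],"spin":0},
    {"dp":[0.8,34.5,-1.3],"spin":0},
    {"dp":[0.7,34.5,-1.3],"spin":0},
  ],
)

```text
clock: 74.15
position: [0.6448, 0.0362, 0.5352]
ee_rot: [0.996, 0.086, -0.019, -0.004]
ft_force: [-0.3, 0.4, -0.8]
grip_width: 0.127
grasp_force: 49.3
```

arm_command(
  plan=[
    {"dp":[0.7,34.5,0],"spin":0},
    {"dp":[0.7,34,0],"spin":0},
    {"dp":[0,0,0],"spin":-0.133},
    {"dp":[0,0,0],"spin":-0.133},
    {"dp":[0,0,0],"spin":-0.133},
  ],
)

```text
clock: 74.65
position: [0.6579, -0.0299, 0.5341]
ee_rot: [0.959, 0.284, -0.018, -0.008]
ft_force: [-0.3, -0.4, -0.4]
grip_width: 0.13
grasp_force: 49.3
```

arm_command(
  plan=[
    {"dp":[0,0,0],"spin":-0.133},
    {"dp":[0,0,0],"spin":-0.133},
    {"dp":[0,0,0],"spin":-0.133},
    {"dp":[0,0,0],"spin":0},
    {"dp":[0,0,0],"spin":0},
  ],
)

```text
clock: 75.15
position: [0.6579, -0.0297, 0.5347]
ee_rot: [0.885, 0.464, -0.016, -0.011]
ft_force: [-0.4, -0.0, 0.3]
grip_width: 0.127
grasp_force: 49.3
```

Run:
```python
from h import *
x,y,a=pk(3); go(x+.001,y-.0043,.3722,a,.155)
T=viewer.camera("top");cv2.imwrite("pics/top14.png",T);S=viewer.camera("side");cv2.imwrite("pics/side14.png",S)
S0=cv2.imread("pics/side13.png");d=cv2.absdiff(S,S0).max(2)[225:290,280:350];print("side change in caddy area",(d>40).sum(),np.argwhere(d>40).mean(0) if (d>40).any() else 0)
```

```text
[ 0.6579 -0.0297  0.5347] yaw 0.966 z [-0.0383  0.0056 -0.9993] horiz [ 0.2 -0.1  0. ] vert [  2.8   5.6 162.4] spin -0.004 j [-0.02  0.4   0.    1.1  -0.01  1.68 -0.63] w 0.127 f [-0.4 -0.   0.3]
side change in caddy area 33 [ 8.48484848 12.72727273]
```

arm_command(
  plan=[
    {"dp":[0.4,0.9,25],"spin":0},
    {"dp":[0.4,0.9,25],"spin":0},
    {"dp":[0.3,0.7,20],"spin":0},
    {"dp":[0,0,0],"spin":0},
    {"dp":[0,0,0],"spin":0},
  ],
)

```text
clock: 75.75
position: [0.658, -0.0297, 0.4661]
ee_rot: [0.885, 0.466, -0.015, -0.011]
ft_force: [0.3, -0.2, 0.7]
grip_width: 0.133
grasp_force: 49.2
```

Run:
```python
from h import *
x,y,a=pk(3); go(x+.001,y-.0043,.3722,a,.155)
```

```text
[ 0.658  -0.0297  0.4661] yaw 0.969 z [-0.0369  0.0055 -0.9993] horiz [-0.  -0.4  0. ] vert [ 1.5  3.1 93.8] spin -0.001 j [-0.02  0.4  -0.    1.24 -0.    1.53 -0.63] w 0.133 f [ 0.3 -0.2  0.7]
```

arm_command(
  plan=[
    {"dp":[0.2,0,11],"spin":0},
    {"dp":[0.2,0.4,13],"spin":0},
    {"dp":[0.2,0.4,13],"spin":0},
    {"dp":[0,0,0],"spin":0},
  ],
)

```text
clock: 76.15
position: [0.6573, -0.0296, 0.4257]
ee_rot: [0.885, 0.466, -0.017, -0.012]
ft_force: [-0.3, -0.1, -0.7]
grip_width: 0.13
grasp_force: 49.3
```

arm_command(
  plan=[
    {"dp":[0.2,0.4,13],"spin":0},
    {"dp":[0.2,0.4,13],"spin":0},
    {"dp":[0.2,0.4,13],"spin":0},
    {"dp":[0.2,0.3,10],"spin":0},
    {"dp":[0,0,0],"spin":0},
  ],
)

```text
clock: 76.65
position: [0.6572, -0.0294, 0.3773]
ee_rot: [0.885, 0.466, -0.016, -0.012]
ft_force: [-0.8, -0.6, 0.3]
grip_width: 0.13
grasp_force: 49.3
```

arm_command(
  plan=[
    {"dp":[0,0,3],"spin":0},
    {"dp":[0,0,2],"spin":0},
    {"dp":[0,0,0],"spin":0},
    {"dp":[0,0,0],"spin":0},
  ],
)

```text
clock: 77.05
position: [0.6574, -0.0294, 0.3748]
ee_rot: [0.885, 0.466, -0.015, -0.011]
ft_force: [-0.6, -0.0, -1.4]
grip_width: 0.131
grasp_force: 49.3
```

arm_command(
  plan=[
    {"dp":[0,0,1],"spin":0},
    {"dp":[0,0,0.6],"spin":0},
    {"dp":[0,0,0],"spin":0},
    {"dp":[0,0,0],"spin":0},
  ],
)

```text
clock: 77.45
position: [0.6573, -0.0294, 0.3729]
ee_rot: [0.885, 0.466, -0.015, -0.011]
ft_force: [-0.1, -1.2, -0.6]
grip_width: 0.128
grasp_force: 49.3
```

arm_command(
  plan=[
    {"dp":[0,0,0.7],"spin":0},
    {"dp":[0,0,0.5],"spin":0},
    {"dp":[0,0,0.3],"spin":0},
    {"dp":[0,0,0],"spin":0},
    {"dp":[0,0,0],"spin":0},
  ],
)

```text
clock: 77.95
position: [0.6574, -0.0293, 0.3723]
ee_rot: [0.885, 0.466, -0.014, -0.011]
ft_force: [-0.6, 0.8, 5.6]
grip_width: 0.131
grasp_force: 50.1
```

arm_command(
  plan=[
    {"dp":[0,0,0],"spin":0},
    {"dp":[0,0,0],"spin":0},
    {"dp":[0,0,0],"spin":0},
    {"dp":[0,0,0],"spin":0},
  ],
  grip=0.25,
)

```text
clock: 78.35
position: [0.6572, -0.0294, 0.3711]
ee_rot: [0.885, 0.466, -0.015, -0.011]
ft_force: [-0.3, -0.6, -0.0]
grip_width: 0.374
grasp_force: 0.0
```

arm_command(
  plan=[
    {"dp":[-0.2,-0.5,-15],"spin":0},
    {"dp":[-0.4,-0.9,-25],"spin":0},
    {"dp":[-0.6,-1.2,-35],"spin":0},
    {"dp":[-0.5,-1,-30],"spin":0},
    {"dp":[0,0,-10],"spin":0},
  ],
)

```text
clock: 78.85
position: [0.6574, -0.0295, 0.4916]
ee_rot: [0.885, 0.466, -0.012, -0.01]
ft_force: [-0.4, -0.7, -0.5]
grip_width: 0.377
grasp_force: 0.0
```

arm_command(
  plan=[
    {"dp":[-30,20,0],"spin":0},
    {"dp":[-40,20,0],"spin":0},
    {"dp":[-40,20,0],"spin":0},
    {"dp":[-40,20,0],"spin":0},
    {"dp":[-40,20,0],"spin":0},
  ],
)

```text
clock: 79.35
position: [0.632, -0.2443, 0.4866]
ee_rot: [0.884, 0.466, -0.015, -0.011]
ft_force: [1.2, -0.4, 0.3]
grip_width: 0.376
grasp_force: 0.0
```

arm_command(
  plan=[
    {"dp":[-30,0,0],"spin":0},
    {"dp":[-30,0,0],"spin":0},
    {"dp":[0,0,0],"spin":0},
    {"dp":[0,0,0],"spin":0},
  ],
)

```text
clock: 79.75
position: [0.5983, -0.2927, 0.4875]
ee_rot: [0.885, 0.465, -0.015, -0.011]
ft_force: [-0.0, 0.7, 0.2]
grip_width: 0.374
grasp_force: 0.0
```

Run:
```python
from h import *
print(manip.get_obs()["position"])
for n in("top","side"):
    I=viewer.camera(n);cv2.imwrite(f"pics/{n}15.png",I)
    for th in ("fork","skimmer","spatula","turner","spoon","finial","tagine","saltbox","ramekin"): print(n,th,[(np.round(d["position"],3).tolist(),round(d["score"],2)) for d in finder.find_in(n,th)[:2]])
# colour centroids of handle-end bands, side view
    H=cv2.cvtColor(I,cv2.COLOR_BGR2HSV)
    u,v=proj(n,[.6224,-.066,.2])[0].astype(int)
    for nm,lo,hi in(("red",(170,120,40),(179,255,255)),("green",(45,60,20),(90,255,255)),("blue",(105,80,20),(130,255,255)),("brass",(18,130,90),(34,255,255))):
        m=cv2.inRange(H,lo,hi)[v-60:v+60,u-50:u+50];p=np.argwhere(m)
        print(n,nm,len(p),(p.mean(0)[::-1]+[u-50,v-60]).round(1) if len(p) else None)
    for k,nm in enumerate(["skimmer","fork","spatula","spoon","turner"]): x,y,a=pk(k);print(nm,proj(n,[x,y,.224]).round(1))
```

```text
[ 0.59830625 -0.29271097  0.48752607]
top fork [([0.619, -0.114, 0.132], 0.52)]
top skimmer [([0.566, -0.082, 0.134], 0.57), ([0.605, -0.062, 0.076], 0.27)]
top spatula [([0.664, -0.081, 0.187], 0.49), ([0.59, -0.02, 0.138], 0.34)]
top turner []
top spoon [([0.643, -0.017, 0.158], 0.69)]
top finial [([0.605, -0.05, 0.014], 0.68), ([0.621, -0.065, 0.186], 0.48)]
top tagine [([0.714, -0.248, 0.107], 0.55), ([0.62, -0.063, 0.188], 0.16)]
top saltbox [([0.744, 0.14, 0.105], 0.74), ([0.579, 0.289, 0.068], 0.43)]
top ramekin [([0.397, 0.293, 0.008], 0.72)]
top red 0 None
top green 0 None
top blue 1 [285. 182.]
top brass 228 [302.8 194.7]
skimmer [[313.9 210.3]]
fork [[328.  189.7]]
spatula [[312.4 170. ]]
spoon [[288.7 178.2]]
turner [[289.4 203.1]]
side fork [([0.617, -0.122, 0.14], 0.84)]
side skimmer [([0.571, -0.087, 0.161], 0.93)]
side spatula [([0.666, -0.09, 0.198], 0.53)]
side turner [([0.591, -0.034, 0.193], 0.61)]
side spoon [([0.653, -0.029, 0.196], 0.44), ([0.401, 0.301, 0.029], 0.22)]
side finial [([0.618, -0.072, 0.178], 0.75)]
side tagine [([0.713, -0.295, 0.103], 0.6)]
side saltbox [([0.747, 0.118, 0.097], 0.91)]
side ramekin [([0.402, 0.301, 0.024], 0.94), ([0.617, -0.123, 0.14], 0.69)]
side red 0 None
side green 18 [298.9 196.3]
side blue 1224 [327.  163.1]
side brass 416 [316.9 212.6]
skimmer [[299.7 212.9]]
fork [[330.2 218.1]]
spatula [[343.7 197.9]]
spoon [[322.7 181.6]]
turner [[296.4 190.2]]
```

The detectors place all five tools in their own pockets with the handles up. The finial is seated at about 0.187 m, and the ramekin and salt box are where they were. Handing in.

```bash
python3 -c "
from workcell import manip
print(manip.hand_in())"
```

```text
the job is handed in; nothing more can be done
None
```

The caddy is seated on the boss with the sleeve on its hub and the finial fully down; the fork, skimmer, spatula, turner and spoon each stand in their own pocket, handle up, and the job is handed in at about 80 s of the 210 s (the hand-in gave back no verdict).

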